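# Fit a bit in the lens polisher's chuck and load its tray

### The job

Get the bench lens polisher ready: first turn its speed dial fully anticlockwise to off, then take the orange-headed bit from the wooden stand, stand it in the chuck down to the chuck's floor and turn the knurled sleeve clockwise as far as it goes, so that the jaws hold the bit upright. Also lay every trial lens that lies on the desk flat in the grey tray, beside one another and not on top of each other. Leave the blue bit in the stand and the other things on the desk where they are.

Things in the scene. Friction and masses are not known exactly. Their poses are not given: they have to be found in the camera images.
- dial_grip (a point): Speed dial on top of the polisher, a black round knob with a raised bar grip across it; this point is on its vertical axis at the height to grip. The frame turns with the dial: its x axis runs along the bar, so the fingers close along its y axis. The bar is 38 mm long, 14 mm wide; its top is 7 mm above this point, and it rises 24 mm above the round skirt (40 mm in diameter) it stands on.
- dial (a joint): Angle of the speed dial, rad: 0 = fully anticlockwise end stop (off), 2.6 = fully clockwise (seen from above). Light friction, no spring, stays where it is left. One turn of the gripper may not be enough; regrip as needed.
- sleeve_grip (a point): The chuck's knurled steel sleeve, the height to grip it: an upright ring of 50 mm outside diameter and 28 mm height (this point is on its vertical axis, 8 mm below its top rim, 82 mm above the desk; the polisher's top under it is 52 mm above the desk, with a flange of 64 mm diameter up to 58 mm). It may be gripped from above across the diameter in any direction, also with the bit standing in it (the bit then reaches 36 mm above this point).
- chuck_sleeve (a joint): Angle of the chuck sleeve, rad: 0 = jaws wide open, 2.6 = end stop; it grows when turned CLOCKWISE seen from above. Stiff (about 0.15 N m friction), stays where it is left. Three jaws move in together, 2.5 mm per rad, from 20 mm apart; they meet the 9 mm shank of a bit at about 2.2 rad, and from there press harder up to the stop. Starts between 0 and 0.4.
- chuck_floor (a point): Centre of the floor inside the chuck, on its axis, 66 mm above the desk, where the foot of the bit stands. The bore round it is 14 mm wide and 14 mm deep, above it come the three jaws and the rim of the sleeve (90 mm above the desk). The axes are those of the polisher: a white box 130 x 215 x 52 mm, x away from its front.
- bit_orange: Polishing bit with an orange head, 52 mm long; origin at the centre of its foot, z up along it. Steel shank 9 mm in diameter and 28 mm long, then a cylindrical orange head 18 mm in diameter and 24 mm high. At first it stands, foot 12 mm above the desk, in one of two square 14 mm holes, 60 mm apart, of a dark wooden stand (46 x 100 x 34 mm). 60 g.
- bit_orange_head (a point): Centre of the orange bit's head, 40 mm above its foot: the place to grip.
- bit_blue: The other bit, same shape with a blue head, in the other hole of the stand; origin at its foot. It stays there.
- bit_stand: Wooden bit stand, 46 x 100 x 34 mm, fixed; origin under its centre, holes at y = +30 and -30 mm, so the fingers had best close along its x axis.
- chuck_jaw0: One of the three steel jaws in the chuck, driven by the sleeve; origin on the chuck's axis.
- tray: Grey lens tray with blue padding, 140 x 230 mm outside (x, y), walls 4 mm thick and 16 mm high, floor 4 mm thick; fixed; origin under its centre. Four lenses fit side by side along its y with their tabs along its x.
- lens0_tab (a point): Trial lens 0 (clear steel rim and red tab), lying flat: rimmed disc 38 mm in diameter with a tab 8 mm wide and 16 mm long, all about 8 mm high, 20 g. This point is in the tab, 4 mm up; the tab runs along the frame's y and ends 7 mm from here towards -y; the disc begins 9 mm from here towards +y. Grip the tab with the fingers closing along x. Absent in some starts.
- lens0: Trial lens 0 itself; origin at its underside, between tab and disc centre (20 mm from the tab point along +y; the disc centre is 7.5 mm farther along +y). Absent in some starts.
- lens1_tab (a point): Trial lens 1 (brass-coloured rim and black tab), lying flat: rimmed disc 38 mm in diameter with a tab 8 mm wide and 16 mm long, all about 8 mm high, 20 g. This point is in the tab, 4 mm up; the tab runs along the frame's y and ends 7 mm from here towards -y; the disc begins 9 mm from here towards +y. Grip the tab with the fingers closing along x. Absent in some starts.
- lens1: Trial lens 1 itself; origin at its underside, between tab and disc centre (20 mm from the tab point along +y; the disc centre is 7.5 mm farther along +y). Absent in some starts.
- lens2_tab (a point): Trial lens 2 (clear steel rim and red tab), lying flat: rimmed disc 38 mm in diameter with a tab 8 mm wide and 16 mm long, all about 8 mm high, 20 g. This point is in the tab, 4 mm up; the tab runs along the frame's y and ends 7 mm from here towards -y; the disc begins 9 mm from here towards +y. Grip the tab with the fingers closing along x. Absent in some starts.
- lens2: Trial lens 2 itself; origin at its underside, between tab and disc centre (20 mm from the tab point along +y; the disc centre is 7.5 mm farther along +y). Absent in some starts.
- lens3_tab (a point): Trial lens 3 (brass-coloured rim and black tab), lying flat: rimmed disc 38 mm in diameter with a tab 8 mm wide and 16 mm long, all about 8 mm high, 20 g. This point is in the tab, 4 mm up; the tab runs along the frame's y and ends 7 mm from here towards -y; the disc begins 9 mm from here towards +y. Grip the tab with the fingers closing along x. Absent in some starts.
- lens3: Trial lens 3 itself; origin at its underside, between tab and disc centre (20 mm from the tab point along +y; the disc centre is 7.5 mm farther along +y). Absent in some starts.
- gel_bottle: Bystander: white gel bottle, 44 x 44 x 85 mm; origin at the centre of its underside. Leave it alone.
- lens_tin: Bystander: round cream tin, 40 mm across, 18 mm high; origin at the centre of its underside. Leave it alone.
- occluder: Bystander: black eye occluder paddle lying flat, 56 x 188 x 8 mm; origin at the centre of its underside. Leave it alone.
- strip_box: Bystander: orange carton, 30 x 66 x 22 mm; origin at the centre of its underside. Leave it alone.

How it is judged:
On the way, in this order (a step that is already met when the one before it is completed fails the run):
1. the speed dial is at its anticlockwise end stop (value of joint dial below 0.08 rad), for 0.2 s.
2. the orange bit stands in the chuck, on its floor, with the dial off (value of joint dial below 0.08 rad and horizontal distance between bit_orange and chuck_floor below 0.004 m and z of bit_orange in the frame of chuck_floor between -0.004 and 0.004 m and angle between bit_orange's own z axis and vertical below 0.1 rad), for 0.2 s.
3. the sleeve is turned home and the jaws press on the bit (all of step 2 and value of joint chuck_sleeve above 2.3 rad and contact force between chuck_jaw0 and bit_orange above 1 N), for 0.2 s.
At the end, for the whole second after the job is handed in: Dial under 0.08 rad; orange bit's foot within 4 mm of the chuck's axis and floor, upright to 0.1 rad; sleeve past 2.3 rad, jaws pressing (over 1 N); every lens present flat (0.12 rad), at rest on the tray floor, disc and tab inside the walls; blue bit standing in the stand (all of step 3 and angle between each of lens0, lens1, lens2, lens3's own z axis and vertical below 0.12 rad and z of each of lens0, lens1, lens2, lens3 in the frame of tray below 0.008 m and linear speed of each of lens0, lens1, lens2, lens3 below 0.02 m/s and x of lens0 in the frame of tray between -0.068 and 0.068 m and y of lens0 in the frame of tray between -0.113 and 0.113 m and x of lens0_tab in the frame of tray between -0.068 and 0.068 m and y of lens0_tab in the frame of tray between -0.113 and 0.113 m and x of lens1 in the frame of tray between -0.068 and 0.068 m and y of lens1 in the frame of tray between -0.113 and 0.113 m and x of lens1_tab in the frame of tray between -0.068 and 0.068 m and y of lens1_tab in the frame of tray between -0.113 and 0.113 m and x of lens2 in the frame of tray between -0.068 and 0.068 m and y of lens2 in the frame of tray between -0.113 and 0.113 m and x of lens2_tab in the frame of tray between -0.068 and 0.068 m and y of lens2_tab in the frame of tray between -0.113 and 0.113 m and x of lens3 in the frame of tray between -0.068 and 0.068 m and y of lens3 in the frame of tray between -0.113 and 0.113 m and x of lens3_tab in the frame of tray between -0.068 and 0.068 m and y of lens3_tab in the frame of tray between -0.113 and 0.113 m and distance between bit_blue and bit_stand below 0.045 m and angle between bit_blue's own z axis and vertical below 0.3 rad); the robot touches nothing.
It fails at once if the gel bottle is pushed more than 3 cm away (distance of gel_bottle from where it was at the start of the episode above 0.03 m).
It fails at once if the lens tin is pushed more than 3 cm away (distance of lens_tin from where it was at the start of the episode above 0.03 m).
It fails at once if the occluder is pushed more than 3 cm away (distance of occluder from where it was at the start of the episode above 0.03 m).
It fails at once if the strip box is pushed more than 3 cm away (distance of strip_box from where it was at the start of the episode above 0.03 m).
Of lens0, lens1, lens2, lens3 only 2 to 4 are there at a start; the rules pass over those that are not, and their reading is None.
At some moment in a run one of lens0, lens1, lens2, lens3 may be knocked a few centimetres aside while the robot is not near it.
It also fails if it takes over 210 s, if anything falls off the work surface, if the arm or the gripper's body presses on something with over 40 N, if the wrist force passes 120 N, or if a joint passes its speed limit or range.

### The arm

A 7-joint arm with a two-finger parallel gripper is mounted at the origin on a cart in front of the work surface, level with it; the furniture and walls round the work are solid. World frame = base frame: x ahead of the robot, y to its left, z up, the work surface at z = 0. Lengths are in m, angles in rad, forces in N, time in s.
With the tool pointing down it reaches from about 0.425 to 0.925 m from the base axis. Payload 6.8 kg.
Tool frame: the origin (TCP) lies midway between the tips of the shut fingers; the grasp point (between the pads) lies 19 mm behind it; z points along the fingers, y is the line along which they close (so a half turn about z gives the same grasp; the last joint's range is limited). The gripper opens to 85 mm and grips with 20 to 120 N. Pads are 22 mm wide; open, the fingers measure 114 mm over their backs; the gripper's body (76 mm by 85 mm) begins 54 mm behind the grasp point. The pads swing forward as they close: fully open they stand 13 mm farther back than shut.
Start: joints at [1.189, 0.477, 0.022, 1.555, -0.011, 1.109, -0.083], TCP at [0.183, -0.65, 0.231] pointing down, gripper open.
Joint ranges: [-2.96, 2.96], [-0.34, 2.1], [-1.41, 1.46], [0.24, 2.44], [-1.37, 4.51], [0.17, 1.92], [-2.96, 2.96]. Speed limits (rad/s): [2.39, 2.39, 3.14, 3.14, 3.14, 3.14, 3.14].

### API

Orientations are given as a unit quaternion [w, x, y, z].
In Python, from station import * gives the robot as it stands. The module is installed in compiled form; this text tells all that it offers.
- The arm moves only by the shell command python3 -m jog 'ROWS' [OPENING] [FORCE]. ROWS is JSON, a list of rows, each an object of numbers: "x", "y", "z": the shift along the tool's x, y, z in m; "ax", "ay", "az": the turn, a rotation vector about the tool's x, y, z in rad. In form: [{"x": .., "y": .., "z": .., "ax": .., "ay": .., "az": ..}, ...]. A call has 1 to 12 rows; each row is the pose to reach, as a shift and turn from the pose commanded when the call began, along the tool's axes at that moment; what a row does not reach only later rows make up. A row lasts 1/10 s, in which the tool goes at most 50 mm and 8.59 degrees, less where a joint would pass 70% of its speed; a pose out of reach is approached as far as the arm can. A call with a gripper value outside its range is refused whole. OPENING is the opening, from 0 (shut) to 1 (fully open), set as the call begins (- or left out, the last holds). The fingers move at their own pace and stop on an object; FORCE is the grip in N (left out, the last holds). Time passes only in rows, so rows that repeat a pose let the fingers close. It gives the time, the measured TCP pose, the force, the opening and the grip force at its end, in the units of the state.
- get_obs(): the state, without advancing time (a new reading comes with each control period).
- read_camera(name): name is "scene" or "top"; returns the picture (420x560x3 uint8, red, green, blue); there is no depth.
- camera_params(name): a dict with "K" (3x3 intrinsics, pixels), "D" ([k1, k2, p1, p2, k3] as OpenCV has them; the pictures are not rectified), "origin" and "attitude" of the camera in the world. Camera axes: x right, y up, looking along -z (the intrinsics and any distortion apply to the point x, -y, -z); pixel columns grow to the right and rows downward; lengths in m; the calibration is good to about 2 mm. A picture is of the moment at which its call begins. camera_params takes no time and is no camera call.
- hand_in(): hands the job in; it is judged then, once.
The state is a dict: "t": time; "q": joint angles; "joint_vel": joint speeds; "joint_torque": joint torques, N m; "eef_pos": TCP position; "tool_rot": TCP orientation; "contact_force": force on the tool from outside, world axes, zero at the start; "torque": the same for the moment, N m; "gripper_width": opening from 0.0 (shut) to 1.0 (fully open); "grasp_force": force on a finger pad.
Only numpy, scipy, OpenCV 4.12 (cv2) and the standard library are available. Lean on these libraries where they do the work, as an engineer would, in place of code of your own. Each camera call takes 0.05 s, during which the arm holds its last target. There are 200 camera calls.

## Working session

There is one attempt and no reset: what is moved stays moved. The work goes in short steps, Python scripts to look and compute and a shell command to move; the robot and the scene stay as the last step left them, time stands still between calls to the robot, and variables do not carry over. Pictures are saved under pics/ and viewed, at most 14 in all, crops included, and the job is handed in when it is done.

```bash
mkdir -p pics; python3 - <<'E'
from station import *
import cv2
for n in ("scene","top"):
    im=read_camera(n); cv2.imwrite(f"pics/{n}0.png",im[:,:,::-1]); p=camera_params(n); print(n,p)
o=get_obs(); print(o)
E
```

```text
scene {'K': array([[465.6102525 ,   0.        , 277.43875469],
       [  0.        , 465.6102525 , 205.93752093],
       [  0.        ,   0.        ,   1.        ]]), 'D': array([0.03938302, 0.        , 0.        , 0.        , 0.        ]), 'origin': array([-0.35724158,  1.08160881,  0.78374567]), 'attitude': array([-0.28000261, -0.1759728 ,  0.50514834,  0.79715573])}
top {'K': array([[469.3701556 ,   0.        , 271.56625164],
       [  0.        , 469.3701556 , 209.69345675],
       [  0.        ,   0.        ,   1.        ]]), 'D': array([-0.12155423,  0.        ,  0.        ,  0.        ,  0.        ]), 'origin': array([ 0.42376809, -0.06226777,  1.3528515 ]), 'attitude': array([-0.69842393, -0.03995488,  0.04535894,  0.71312705])}
{'t': 0.1, 'q': array([ 1.18889159,  0.4777093 ,  0.02236814,  1.55638117, -0.01150291,
        1.10930197, -0.08314195]), 'joint_vel': array([ 0.00093212, -0.00208299,  0.00085579, -0.0042212 ,  0.00143008,
        0.00040213, -0.00141375]), 'joint_torque': array([ 5.36973224e-03, -5.97765219e+01,  1.61427900e+00, -2.81955296e+01,
        1.28297601e-02,  4.98217531e-03, -3.27848745e-06]), 'eef_pos': array([ 0.18234217, -0.64933356,  0.23041682]), 'tool_rot': array([-8.16342427e-04,  9.90646302e-01,  1.36452214e-01, -1.78492582e-04]), 'contact_force': array([-0.60500498, -0.08562666, -0.09012259]), 'torque': array([ 0.00036246,  0.02511428, -0.05294849]), 'grasp_force': 0.0, 'gripper_width': 1.0000985390911274}
```

View pics/scene0.png

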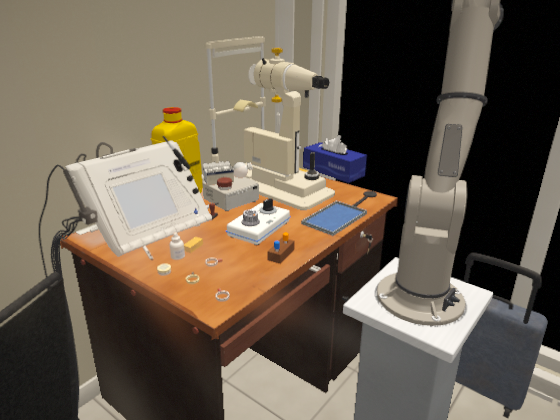

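View pics/top0.png

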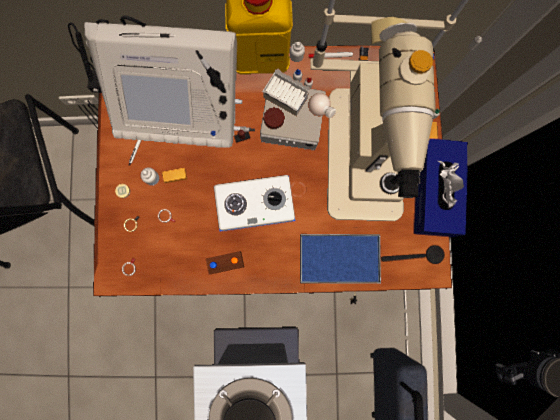

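The scene view shows the polisher at about (258,220), the stand at (281,250) and three lenses at (212,261), (192,278) and (222,295). The top view shows the chuck near (235,204), dial (275,198), stand (225,262), tray (340,258), and lenses near (130,225), (165,215), (128,268). I'll enlarge both.

```bash
cat > h.py <<'E'
import numpy as np, cv2
from station import *
from scipy.spatial.transform import Rotation as R
P={n:camera_params(n) for n in("scene","top")}
def rot(n): w,x,y,z=P[n]["attitude"]; return R.from_quat([x,y,z,w]).as_matrix()
def ray(n,px):
    u=cv2.undistortPoints(np.array(px,float).reshape(-1,1,2),P[n]["K"],P[n]["D"]).reshape(-1,2)
    return np.c_[u[:,0],-u[:,1],-np.ones(len(u))]@rot(n).T
def onz(n,px,z):
    d=ray(n,px); o=P[n]["origin"]; return o+d*((z-o[2])/d[:,2])[:,None]
def proj(n,X):
    c=(np.atleast_2d(X)-P[n]["origin"])@rot(n); c=c*[1,-1,-1]
    return cv2.projectPoints(c,np.zeros(3),np.zeros(3),P[n]["K"],P[n]["D"])[0].reshape(-1,2)
def crop(n,box,s,name,im=None):
    im=read_camera(n) if im is None else im; x0,y0,x1,y1=box
    cv2.imwrite("pics/"+name,cv2.resize(im[y0:y1,x0:x1,::-1],None,fx=s,fy=s,interpolation=cv2.INTER_CUBIC)); return im
def tri(a,b): # scene px, top px
    d1,d2=ray("scene",a)[0],ray("top",b)[0]; o1,o2=P["scene"]["origin"],P["top"]["origin"]
    s=np.linalg.lstsq(np.c_[d1,-d2],o2-o1,rcond=None)[0]; p,q=o1+s[0]*d1,o2+s[1]*d2; return (p+q)/2,np.linalg.norm(p-q)
E
python3 - <<'E'
from h import *
for n in("scene","top"): print(n)
a=cv2.imread("pics/top0.png")[:,:,::-1]; b=cv2.imread("pics/scene0.png")[:,:,::-1]
crop("top",(200,165,310,285),5,"tc.png",a)
crop("scene",(140,175,300,310),5,"sc.png",b)
crop("top",(100,160,190,280),5,"tl.png",a)
E
```

```text
scene
top
```

View pics/tc.png

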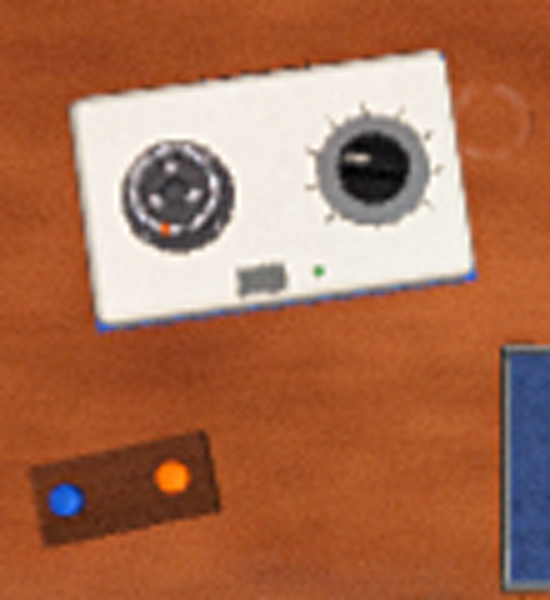

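View pics/sc.png

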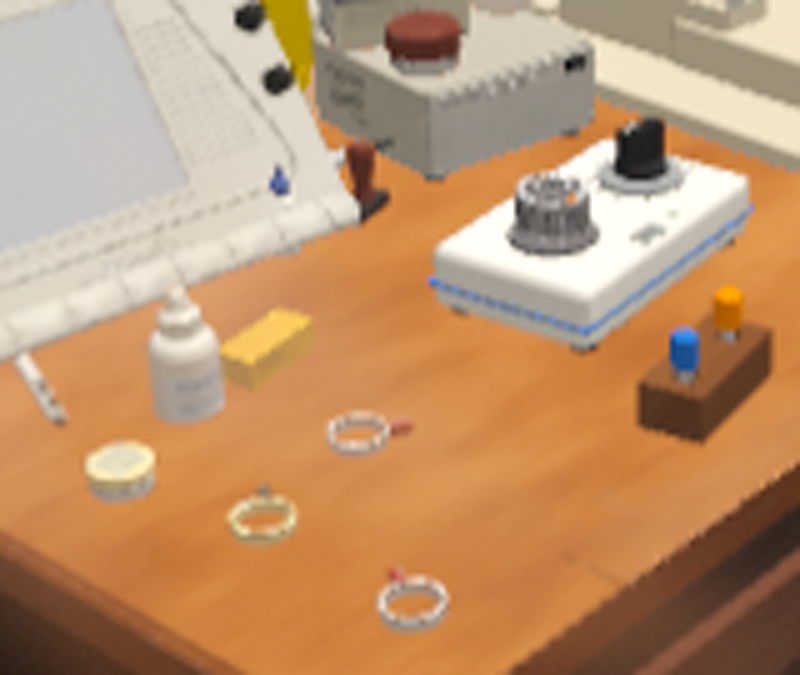

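View pics/tl.png

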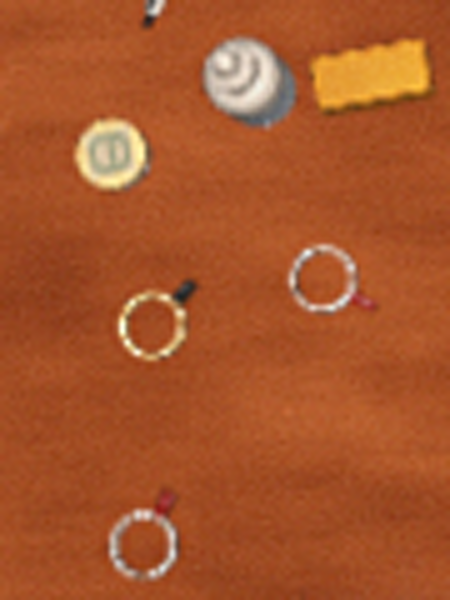

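The top crop shows the chuck flange centred near (235.5,204), the dial near (275,198), its bar almost crosswise, the orange head (234.5,260.5) and the blue head (213,264.5). The lenses and their tabs are all clear. The faint ring at (298,189) has no tab, so it is probably a stain. Now I'll measure.

```bash
cat > meas.py <<'E'
from h import *
T=cv2.imread("pics/top0.png"); S=cv2.imread("pics/scene0.png")
def blobs(im,lo,hi,box,amin=3,s=4):
    x0,y0,x1,y1=box; c=cv2.resize(im[y0:y1,x0:x1],None,fx=s,fy=s,interpolation=cv2.INTER_CUBIC)
    m=cv2.inRange(cv2.cvtColor(c,cv2.COLOR_BGR2HSV),lo,hi)
    out=[]
    for k in cv2.findContours(m,cv2.RETR_EXTERNAL,cv2.CHAIN_APPROX_NONE)[0]:
        if cv2.contourArea(k)>amin*s*s: out.append(((k.reshape(-1,2)+.5)/s-.5+[x0,y0]).astype(np.float32))
    return sorted(out,key=lambda k:-cv2.contourArea(k))
def cen(k): m=cv2.moments(k); return np.array([m["m10"],m["m01"]])/m["m00"]
if __name__=="__main__":
    np.set_printoptions(precision=4,suppress=True)
    for nm,lo,hi in(("orange",(8,220,200),(22,255,255)),("blue",(100,180,120),(125,255,255))):
        a=blobs(S,lo,hi,(265,225,300,260)); b=blobs(T,lo,hi,(205,245,250,275))
        print(nm,len(a),len(b),cen(a[0]),cen(b[0]),"tri",tri(cen(a[0]),cen(b[0])),"topface",onz("top",cen(b[0]),.064),"scenemid",onz("scene",cen(a[0]),.052))
    st=blobs(T,(0,60,20),(15,255,95),(200,245,250,280))
    r=cv2.minAreaRect(st[0]); bx=onz("top",cv2.boxPoints(r),.034); print("stand",bx[:,:2],bx.mean(0))
    w=blobs(T,(0,0,170),(180,60,255),(205,165,305,240)); r=cv2.minAreaRect(w[0]); bx=onz("top",cv2.boxPoints(r),.052); print("polisher",bx[:,:2],bx.mean(0),np.linalg.norm(np.diff(bx,axis=0),axis=1))
    d=blobs(T,(0,0,0),(180,110,150),(220,190,252,218)); (c,rad)=cv2.minEnclosingCircle(d[0]); e=cv2.fitEllipse(d[0]); print("flange",c,rad,e,onz("top",[e[0]],.058))
    d=blobs(T,(0,0,0),(180,255,70),(262,185,288,212)); e=cv2.fitEllipse(d[0]); print("dial black",len(d),e,cen(d[0]),onz("top",[e[0]],.06))
    d=blobs(T,(0,0,0),(180,60,170),(260,183,290,212)); e=cv2.fitEllipse(d[0]); print("dial grey",e,onz("top",[e[0]],.052))
    d=blobs(T,(100,80,30),(125,255,200),(295,225,390,290)); bx=onz("top",cv2.boxPoints(cv2.minAreaRect(d[0])),.008); print("tray",bx[:,:2],bx.mean(0))
    for b,lo,hi,tl,th in(((118,212,145,236),(15,0,150),(40,180,255),(0,0,0),(180,255,75)),((155,206,180,224),(0,0,130),(180,100,255),(170,120,60),(180,255,255)),((120,255,140,278),(0,0,130),(180,100,255),(170,120,60),(180,255,255))):
        k=blobs(T,lo,hi,b,1); e=cv2.minEnclosingCircle(np.vstack(k)); c=onz("top",[e[0]],.006)[0]
        t=blobs(T,tl,th,b,.5); tc=onz("top",[cen(t[0])],.006)[0]; v=(tc-c)[:2]
        print("lens",e,c[:2],"tab",len(t),tc[:2],np.linalg.norm(v),"dir deg",np.degrees(np.arctan2(v[1],v[0])))
    print("stain",onz("top",[[298.3,188.7]],0),proj("scene",onz("top",[[298.3,188.7]],0)))
E
python3 meas.py
```

```text
orange 1 1 [285.5028 233.8344] [234.0064 259.9447] tri (array([0.4444, 0.0326, 0.0596]), np.float64(0.001547761669301555)) topface [[0.4437 0.0318 0.064 ]] scenemid [[0.4535 0.022  0.052 ]]
blue 1 1 [276.2596 244.7131] [212.8259 264.6069] tri (array([0.4334, 0.0926, 0.0501]), np.float64(0.003187825445675886)) topface [[0.432 0.09  0.064]] scenemid [[0.4328 0.0959 0.052 ]]
stand [[0.4507 0.1136]
 [0.4692 0.0152]
 [0.4254 0.0067]
 [0.407  0.1049]] [0.4381 0.0601 0.034 ]
polisher [[ 0.6558  0.0894]
 [ 0.6812 -0.1238]
 [ 0.5527 -0.1379]
 [ 0.5279  0.0728]] [ 0.6044 -0.0249  0.052 ] [0.2147 0.1293 0.2121]
flange (235.12176513671875, 204.07337951660156) 11.278556823730469 ((235.6985321044922, 203.8734588623047), (19.905385971069336, 21.23025131225586), 109.69100189208984) [[0.5991 0.0256 0.058 ]]
dial black 1 ((274.1991271972656, 198.13156127929688), (13.734179496765137, 13.814566612243652), 96.36896514892578) [274.1957 198.1329] [[ 0.6128 -0.0819  0.06  ]]
dial grey ((274.0801086425781, 198.57301330566406), (21.66029167175293, 22.25018310546875), 92.17364501953125) [[ 0.6127 -0.0816  0.052 ]]
tray [[ 0.5108 -0.159 ]
 [ 0.5057 -0.3807]
 [ 0.3745 -0.3751]
 [ 0.3804 -0.1554]] [ 0.4429 -0.2676  0.008 ]
lens ((130.07298278808594, 224.69094848632812), 6.90654993057251) [0.5515 0.3378] tab 1 [0.5707 0.319 ] 0.026900555232952483 dir deg -44.55947153268881Traceback (most recent call last):
  File "meas.py", line 25, in <module>
    t=blobs(T,tl,th,b,.5); tc=onz("top",[cen(t[0])],.006)[0]; v=(tc-c)[:2]
                                             ~^^^
IndexError: list index out of range
```

```bash
sed -i 's/(170,120,60),(180,255,255)/(165,80,60),(180,255,255)/g' meas.py; python3 meas.py | tail -4; python3 - <<'E'
from meas import *
a=cv2.resize(T[180:217,225:292],None,fx=8,fy=8,interpolation=cv2.INTER_CUBIC)
b=cv2.resize(S[190:232,230:297],None,fx=8,fy=8,interpolation=cv2.INTER_CUBIC)
cv2.imwrite("pics/dz.png",np.vstack([a,b])[:, :])
for z in (.052,.06,.07,.08,.085,.09): print(z,proj("scene",[[.6127,-.0818,z]]),proj("top",[[.6127,-.0818,z]]),proj("scene",[[.5991,.0256,z]]))
E
```

```text
[ 0.5057 -0.3807]
 [ 0.3745 -0.3751]
 [ 0.3804 -0.1554]] [ 0.4429 -0.2676  0.008 ]
lens ((130.07298278808594, 224.69094848632812), 6.90654993057251) [0.5515 0.3378] tab 1 [0.5707 0.319 ] 0.026900555232952483 dir deg -44.55947153268881
0.052 [[268.22203993 209.71443564]] [[274.14742694 198.56793946]] [[251.30100082 221.39314398]]
0.06 [[268.20843958 207.71602349]] [[274.18142478 198.15400352]] [[251.25063682 219.31461242]]
0.07 [[268.19134204 205.20653004]] [[274.2245066  197.62946144]] [[251.1873202  216.70395681]]
0.08 [[268.17413556 202.68417533]] [[274.26825183 197.09683554]] [[251.12359782 214.07929983]]
0.085 [[268.16549112 201.41813859]] [[274.29037803 196.82743271]] [[251.09158313 212.76167939]]
0.09 [[268.15681903 200.14884264]] [[274.31267589 196.55593804]] [[251.05946539 211.44050866]]Traceback (most recent call last):
  File "meas.py", line 25, in <module>
    t=blobs(T,tl,th,b,.5); tc=onz("top",[cen(t[0])],.006)[0]; v=(tc-c)[:2]
                                             ~^^^
IndexError: list index out of range
```

View pics/dz.png

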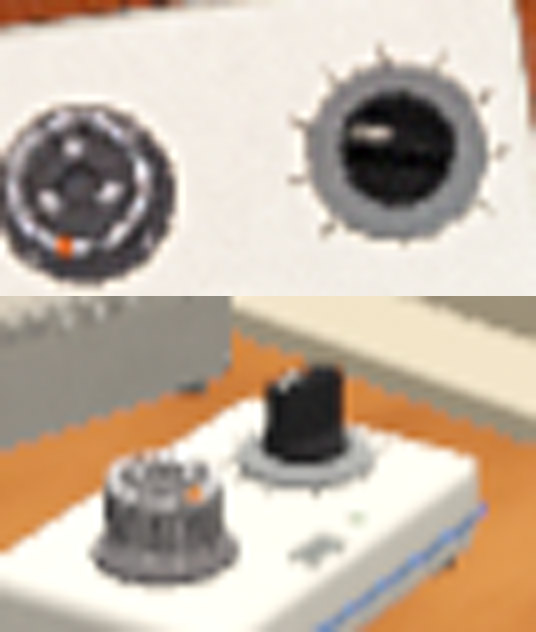

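```bash
python3 - <<'E'
from meas import *
np.set_printoptions(precision=4,suppress=True)
k=blobs(T,(0,0,110),(180,255,255),(267,192,276,199),.1)
for q in k: print(cen(q),cv2.minAreaRect(q),len(q))
k2=blobs(S,(0,0,100),(180,120,255),(263,198,270,203),.1)
for q in k2: print("S",cen(q),len(q))
p=tri((265.8,200.1),(271.1,195.9)); print(p)
for z in(.086,.09): print(onz("top",[[268.6,195.85],[273.6,196.0]],z))
g=blobs(T,(0,0,0),(180,255,70),(262,185,288,212)); 
for s,(b) in (("l2",(155,206,180,224)),("l3",(120,255,140,278))):
    x0,y0,x1,y1=b; c=T[y0:y1,x0:x1].astype(int); d=c[:,:,2]-c[:,:,1]; hsv=cv2.cvtColor(T[y0:y1,x0:x1],cv2.COLOR_BGR2HSV)
    bg=np.median(c.reshape(-1,3),0); r=c[:,:,0]-c[:,:,1] # blue minus green
    ys,xs=np.where(r>-5+0*r); print(s,bg,[(x+x0,y+y0,tuple(c[y,x]))for x,y in zip(xs,ys) if c[y,x].sum()<380][:14])
print("stain",onz("top",[[298.3,188.7]],0),proj("scene",onz("top",[[298.3,188.7]],0)))
E
```

```text
[267.6091 193.1299] ((268.25, 194.375), (5.5, 3.25), 90.0) 58
[271.13   196.0941] ((271.0, 196.125), (1.5, 4.25), 90.0) 39
S [266.2322 199.4736] 55
(array([ 0.6149, -0.0726,  0.0927]), np.float64(0.0016072589520425555))
[[ 0.6156 -0.0663  0.086 ]
 [ 0.6149 -0.08    0.086 ]]
[[ 0.615  -0.0663  0.09  ]
 [ 0.6143 -0.0799  0.09  ]]
l2 [ 42.  86. 174.] [(np.int64(170), np.int64(219), (np.int64(89), np.int64(87), np.int64(174))), (np.int64(171), np.int64(219), (np.int64(63), np.int64(65), np.int64(168)))]
l3 [ 36.  76. 162.] [(np.int64(133), np.int64(259), (np.int64(46), np.int64(48), np.int64(156))), (np.int64(132), np.int64(260), (np.int64(54), np.int64(56), np.int64(164))), (np.int64(133), np.int64(260), (np.int64(64), np.int64(64), np.int64(160)))]
stain [[ 0.648  -0.1538  0.    ]] [[273.2347 213.076 ]]
```

The dial's white mark sits at (271,196) in the top view, so the bar runs roughly along world y at about 80°, with its top near z 0.09.

```bash
cat > d.py <<'E'
import sys; from h import *
def rotm():
    w,x,y,z=get_obs()["tool_rot"]; return R.from_quat([x,y,z,w]).as_matrix()
if __name__=="__main__":
    o=get_obs(); M=rotm(); yaw=np.degrees(np.arctan2(M[1,1],M[0,1]))
    print("pos",o["eef_pos"].round(4),"yaw_y",yaw.round(1),"tilt",M[:,2].round(3),"q7",o["q"][6].round(3),"F",o["contact_force"].round(1),"w",round(o["gripper_width"],3),"g",round(o["grasp_force"],1),"t",round(o["t"],1))
    for a in sys.argv[1:]:
        x,y,z,t=map(float,a.split(","))
        d=M.T@(np.array([x,y,z])-o["eef_pos"]); D=M.T@np.array([0,0,-1.]); az=-((t-yaw+90)%180-90)
        print(a,"->",d.round(4),"az",np.radians(az).round(3), "tiltfix", np.cross([0,0,1],D).round(3))
E
python3 d.py .36,-.45,.23,-74 .45,-.12,.23,-40 .6127,-.0818,.20,-8; cat /dev/null; python3 - <<'E'
from h import *
for c,t in (((165,215.5),None),):
    pass
T=cv2.imread("pics/top0.png")
E
```

```text
pos [ 0.1823 -0.6493  0.2304] yaw_y -74.3 tilt [-0.001  0.002 -1.   ] q7 -0.083 F [-0.6 -0.1 -0.1] w 1.0 g 0.0 t 0.1
.36,-.45,.23,-74 -> [ 0.2249 -0.1439  0.0006] az -0.005 tiltfix [-0.002  0.     0.   ]
.45,-.12,.23,-40 -> [ 0.4008 -0.4373  0.0011] az -0.599 tiltfix [-0.002  0.     0.   ]
.6127,-.0818,.20,-8 -> [ 0.5678 -0.43    0.0311] az -1.157 tiltfix [-0.002  0.     0.   ]
```

```bash
python3 -m jog '[{"x":0.22,"y":-0.14},{"x":0.22,"y":-0.14},{"x":0.22,"y":-0.14},{"x":0.22,"y":-0.14},{"x":0.22,"y":-0.14},{"x":0.4,"y":-0.435,"az":-0.6},{"x":0.4,"y":-0.435,"az":-0.6},{"x":0.4,"y":-0.435,"az":-0.6},{"x":0.4,"y":-0.435,"az":-0.6},{"x":0.4,"y":-0.435,"az":-0.6},{"x":0.4,"y":-0.435,"az":-0.6},{"x":0.4,"y":-0.435,"az":-0.6}]' 0.5 30; python3 d.py .6127,-.0818,.20,-8 .6127,-.0818,.11,-8
```

```text
pos [ 0.1823 -0.6493  0.2304] yaw_y -74.3 tilt [-0.001  0.002 -1.   ] q7 -0.083 F [-0.6 -0.1 -0.1] w 1.0 g 0.0 t 0.1
.6127,-.0818,.20,-8 -> [ 0.5678 -0.43    0.0311] az -1.157 tiltfix [-0.002  0.     0.   ]
.6127,-.0818,.11,-8 -> [ 0.5678 -0.4299  0.1211] az -1.157 tiltfix [-0.002  0.     0.   ]validation failed for argument at $[0]...
```

```bash
python3 -m jog '[{"x":0.22,"y":-0.14,"z":0,"ax":0,"ay":0,"az":0},{"x":0.22,"y":-0.14,"z":0,"ax":0,"ay":0,"az":0},{"x":0.22,"y":-0.14,"z":0,"ax":0,"ay":0,"az":0},{"x":0.22,"y":-0.14,"z":0,"ax":0,"ay":0,"az":0},{"x":0.22,"y":-0.14,"z":0,"ax":0,"ay":0,"az":0},{"x":0.4,"y":-0.435,"z":0,"ax":0,"ay":0,"az":-0.6},{"x":0.4,"y":-0.435,"z":0,"ax":0,"ay":0,"az":-0.6},{"x":0.4,"y":-0.435,"z":0,"ax":0,"ay":0,"az":-0.6},{"x":0.4,"y":-0.435,"z":0,"ax":0,"ay":0,"az":-0.6},{"x":0.4,"y":-0.435,"z":0,"ax":0,"ay":0,"az":-0.6},{"x":0.4,"y":-0.435,"z":0,"ax":0,"ay":0,"az":-0.6}]' 0.5 30; python3 d.py .6127,-.0818,.20,-8 .6127,-.0818,.11,-8
```

```text
t: 1.2
eef_pos: [0.4342, -0.174, 0.2312]
tool_rot: [0.0, 0.906, 0.423, -0.0]
contact_force: [1.7, 0.2, -0.3]
gripper_width: 0.503
grasp_force: 0.0
pos [ 0.4342 -0.174   0.2312] yaw_y -39.9 tilt [-0. -0. -1.] q7 -0.513 F [ 1.7  0.2 -0.3] w 0.503 g 0.0 t 1.2
.6127,-.0818,.20,-8 -> [0.1853 0.0776 0.0312] az -0.558 tiltfix [ 0.  0. -0.]
.6127,-.0818,.11,-8 -> [0.1853 0.0776 0.1212] az -0.558 tiltfix [ 0.  0. -0.]
```

```bash
python3 -m jog '[{"x":0.0,"y":0.0,"z":0,"ax":0,"ay":0,"az":0},{"x":0.0,"y":0.0,"z":0,"ax":0,"ay":0,"az":0}]'  >/dev/null; python3 d.py .6127,-.0818,.20,-8
```

```text
pos [ 0.4344 -0.1749  0.2312] yaw_y -39.8 tilt [-0. -0. -1.] q7 -0.508 F [ 0.3 -0.3 -0.3] w 0.5 g 0.0 t 1.4
.6127,-.0818,.20,-8 -> [0.1856 0.0775 0.0311] az -0.554 tiltfix [-0.  0.  0.]
```

```bash
python3 -m jog '[{"x":0.185,"y":0.0775,"z":0.03,"ax":0,"ay":0,"az":-0.55},{"x":0.185,"y":0.0775,"z":0.03,"ax":0,"ay":0,"az":-0.55},{"x":0.185,"y":0.0775,"z":0.03,"ax":0,"ay":0,"az":-0.55},{"x":0.185,"y":0.0775,"z":0.03,"ax":0,"ay":0,"az":-0.55},{"x":0.185,"y":0.0775,"z":0.09,"ax":0,"ay":0,"az":-0.55},{"x":0.185,"y":0.0775,"z":0.12,"ax":0,"ay":0,"az":-0.55},{"x":0.185,"y":0.0775,"z":0.12,"ax":0,"ay":0,"az":-0.55},{"x":0.185,"y":0.0775,"z":0.12,"ax":0,"ay":0,"az":-0.55}]'  0.5 30; python3 d.py .6127,-.0818,.072,-8
```

```text
t: 2.2
eef_pos: [0.6121, -0.0856, 0.1112]
tool_rot: [-0.0, 0.758, 0.652, -0.001]
contact_force: [0.5, -0.4, 0.7]
gripper_width: 0.5
grasp_force: 0.0
pos [ 0.6121 -0.0856  0.1112] yaw_y -8.5 tilt [-0.002 -0.    -1.   ] q7 -0.351 F [ 0.5 -0.4  0.7] w 0.5 g 0.0 t 2.2
.6127,-.0818,.072,-8 -> [0.0039 0.0001 0.0392] az -0.01 tiltfix [-0.002  0.001  0.   ]
```

```bash
python3 - <<'E'
from h import *
a=read_camera("scene"); b=read_camera("top"); 
crop("scene",(225,150,315,240),6,"d1.png",a)
E
```

```text
(no output)
```

View pics/d1.png

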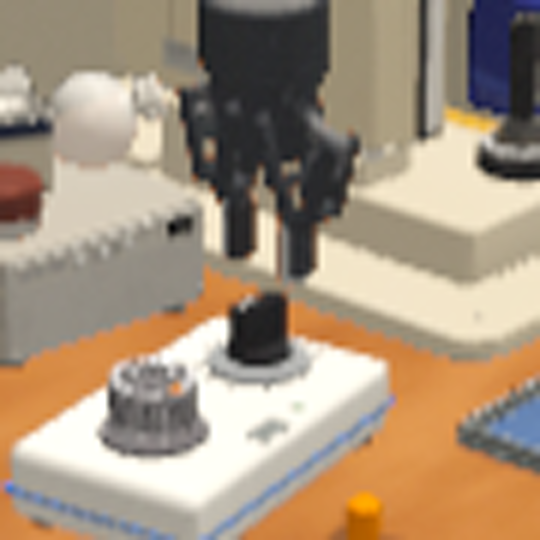

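The fingertips, at crop (238,250) and (300,275), straddle the bar top at (260,297), so I can descend.

```bash
python3 -m jog '[{"x":0.004,"y":0,"z":0.02,"ax":0,"ay":0,"az":0},{"x":0.004,"y":0,"z":0.03,"ax":0,"ay":0,"az":0},{"x":0.004,"y":0,"z":0.037,"ax":0,"ay":0,"az":0},{"x":0.004,"y":0,"z":0.037,"ax":0,"ay":0,"az":0}]'; python3 -m jog '[{"x":0,"y":0,"z":0,"ax":0,"ay":0,"az":0},{"x":0,"y":0,"z":0,"ax":0,"ay":0,"az":0},{"x":0,"y":0,"z":0,"ax":0,"ay":0,"az":0},{"x":0,"y":0,"z":0,"ax":0,"ay":0,"az":0},{"x":0,"y":0,"z":0,"ax":0,"ay":0,"az":0}]' 0 25; python3 d.py
```

```text
t: 2.7
eef_pos: [0.6129, -0.0804, 0.0743]
tool_rot: [-0.0, 0.757, 0.653, -0.0]
contact_force: [0.4, 0.6, -0.7]
gripper_width: 0.495
grasp_force: 0.0
t: 3.2
eef_pos: [0.6152, -0.0804, 0.0755]
tool_rot: [0.002, 0.757, 0.653, 0.002]
contact_force: [5.3, -1.0, -1.2]
gripper_width: 0.155
grasp_force: 30.5
pos [ 0.6152 -0.0804  0.0755] yaw_y -8.4 tilt [ 0.004 -0.    -1.   ] q7 -0.381 F [ 5.3 -1.  -1.2] w 0.155 g 30.5 t 3.2
```

```bash
python3 -m jog '[{"x":0,"y":0.003,"z":0,"ax":0,"ay":0,"az":0},{"x":0,"y":0.003,"z":0,"ax":0,"ay":0,"az":-0.12},{"x":0,"y":0.003,"z":0,"ax":0,"ay":0,"az":-0.24},{"x":0,"y":0.003,"z":0,"ax":0,"ay":0,"az":-0.36},{"x":0,"y":0.003,"z":0,"ax":0,"ay":0,"az":-0.48},{"x":0,"y":0.003,"z":0,"ax":0,"ay":0,"az":-0.6},{"x":0,"y":0.003,"z":0,"ax":0,"ay":0,"az":-0.6}]'; python3 d.py; python3 -c "
from station import *; print(get_obs()['torque'])"
```

```text
t: 3.9
eef_pos: [0.6151, -0.0806, 0.0754]
tool_rot: [-0.001, 0.529, 0.849, -0.001]
contact_force: [-5.0, 0.3, 10.5]
gripper_width: 0.152
grasp_force: 32.1
pos [ 0.6151 -0.0806  0.0754] yaw_y 26.1 tilt [-0.002 -0.001 -1.   ] q7 0.135 F [-5.   0.3 10.5] w 0.152 g 32.1 t 3.9
[-0.15010616  1.25154404 -0.02213915]
```

```bash
python3 -m jog '[{"x":0,"y":-0.001,"z":0,"ax":0,"ay":0,"az":-0.12},{"x":0,"y":-0.001,"z":0,"ax":0,"ay":0,"az":-0.24},{"x":0,"y":-0.001,"z":0,"ax":0,"ay":0,"az":-0.36},{"x":0,"y":-0.001,"z":0,"ax":0,"ay":0,"az":-0.48},{"x":0,"y":-0.001,"z":0,"ax":0,"ay":0,"az":-0.6},{"x":0,"y":-0.001,"z":0,"ax":0,"ay":0,"az":-0.72},{"x":0,"y":-0.001,"z":0,"ax":0,"ay":0,"az":-0.84},{"x":0,"y":-0.001,"z":0,"ax":0,"ay":0,"az":-0.84}]'; python3 d.py; python3 -c "
from station import *; print(get_obs()['torque'])"
```

```text
t: 4.7
eef_pos: [0.6148, -0.081, 0.0754]
tool_rot: [-0.0, 0.137, 0.991, -0.001]
contact_force: [-4.0, -0.8, 9.7]
gripper_width: 0.159
grasp_force: 31.9
pos [ 0.6148 -0.081   0.0754] yaw_y 74.3 tilt [-0.001 -0.001 -1.   ] q7 0.859 F [-4.  -0.8  9.7] w 0.159 g 31.9 t 4.7
[-0.30311469  0.9099557   0.01590609]
```

```bash
python3 -m jog '[{"x":0,"y":0,"z":0,"ax":0,"ay":0,"az":-0.12},{"x":0,"y":0,"z":0,"ax":0,"ay":0,"az":-0.24},{"x":0,"y":0,"z":0,"ax":0,"ay":0,"az":-0.36},{"x":0,"y":0,"z":0,"ax":0,"ay":0,"az":-0.48},{"x":0,"y":0,"z":0,"ax":0,"ay":0,"az":-0.48}]'; python3 d.py; python3 -c "
from station import *; print(get_obs()['torque'])"
```

```text
t: 5.2
eef_pos: [0.6152, -0.0812, 0.0755]
tool_rot: [-0.0, -0.1, 0.995, 0.0]
contact_force: [-3.1, -0.3, 8.3]
gripper_width: 0.159
grasp_force: 61.6
pos [ 0.6152 -0.0812  0.0755] yaw_y 101.5 tilt [-0.001  0.    -1.   ] q7 1.276 F [-3.1 -0.3  8.3] w 0.159 g 61.6 t 5.2
[-0.04336771  0.58137037 -1.3078581 ]
```

The dial is at its stop (1.3 N m, grip force doubled). Now release, lift and go to the orange bit.

```bash
python3 -m jog '[{"x":0,"y":0,"z":0,"ax":0,"ay":0,"az":0},{"x":0,"y":0,"z":0,"ax":0,"ay":0,"az":0},{"x":0,"y":0,"z":0,"ax":0,"ay":0,"az":0},{"x":0,"y":0,"z":-0.04,"ax":0,"ay":0,"az":0},{"x":0,"y":0,"z":-0.08,"ax":0,"ay":0,"az":0},{"x":0,"y":0,"z":-0.09,"ax":0,"ay":0,"az":0},{"x":0,"y":0,"z":-0.09,"ax":0,"ay":0,"az":0}]' 0.5 30; python3 d.py .446,.0326,.12,11
```

```text
t: 5.9
eef_pos: [0.6163, -0.0805, 0.1662]
tool_rot: [0.002, -0.101, 0.995, -0.001]
contact_force: [-0.5, 0.9, -0.3]
gripper_width: 0.499
grasp_force: 0.0
pos [ 0.6163 -0.0805  0.1662] yaw_y 101.6 tilt [ 0.003 -0.001 -1.   ] q7 1.351 F [-0.5  0.9 -0.3] w 0.499 g 0.0 t 5.9
.446,.0326,.12,11 -> [0.1442 0.1451 0.0455] az -1.56 tiltfix [-0.001  0.003  0.   ]
```

```bash
python3 -m jog '[{"x":0.144,"y":0.145,"z":0,"ax":0,"ay":0,"az":1.58},{"x":0.144,"y":0.145,"z":0,"ax":0,"ay":0,"az":1.58},{"x":0.144,"y":0.145,"z":0,"ax":0,"ay":0,"az":1.58},{"x":0.144,"y":0.145,"z":0,"ax":0,"ay":0,"az":1.58},{"x":0.144,"y":0.145,"z":0,"ax":0,"ay":0,"az":1.58},{"x":0.144,"y":0.145,"z":0,"ax":0,"ay":0,"az":1.58},{"x":0.144,"y":0.145,"z":0.02,"ax":0,"ay":0,"az":1.58},{"x":0.144,"y":0.145,"z":0.04,"ax":0,"ay":0,"az":1.58},{"x":0.144,"y":0.145,"z":0.06,"ax":0,"ay":0,"az":1.58},{"x":0.144,"y":0.145,"z":0.06,"ax":0,"ay":0,"az":1.58},{"x":0.144,"y":0.145,"z":0.06,"ax":0,"ay":0,"az":1.58},{"x":0.144,"y":0.145,"z":0.06,"ax":0,"ay":0,"az":1.58}]'; python3 d.py .446,.0326,.038,11; python3 - <<'E'
from meas import *
a=read_camera("scene"); b=read_camera("top")
x=cv2.resize(a[205:265,250:320],None,fx=6,fy=6,interpolation=cv2.INTER_CUBIC); y=cv2.resize(b[175:235,200:300],None,fx=4,fy=4,interpolation=cv2.INTER_CUBIC)
y=cv2.copyMakeBorder(y,0,120,0,0,cv2.BORDER_CONSTANT); cv2.imwrite("pics/b1.png",np.hstack([x,y])[:360,:800,::-1])
E
```

```text
t: 7.1
eef_pos: [0.4437, 0.0321, 0.103]
tool_rot: [-0.001, 0.636, 0.772, -0.001]
contact_force: [0.4, -0.3, 0.2]
gripper_width: 0.506
grasp_force: 0.0
pos [0.4437 0.0321 0.103 ] yaw_y 11.0 tilt [-0.003 -0.    -1.   ] q7 -0.341 F [ 0.4 -0.3  0.2] w 0.506 g 0.0 t 7.1
.446,.0326,.038,11 -> [0.0001 0.0025 0.0649] az 0.001 tiltfix [-0.003 -0.     0.   ]
```

View pics/b1.png

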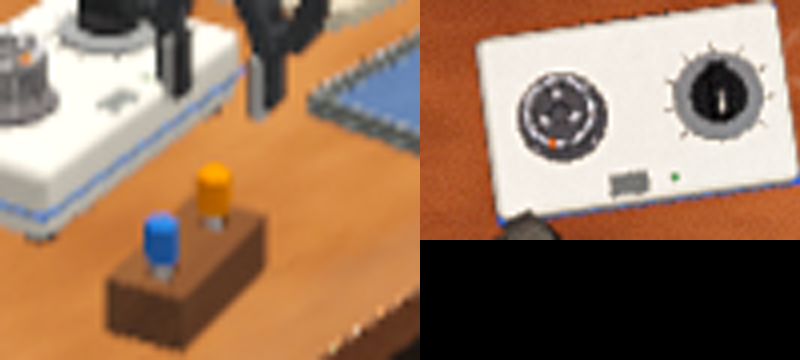

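The dial mark now points to the front, at the off end, and the fingers straddle the orange head at crop (214,185). Descend and grip.

```bash
python3 -m jog '[{"x":0,"y":0.0025,"z":0.025,"ax":0,"ay":0,"az":0},{"x":0,"y":0.0025,"z":0.05,"ax":0,"ay":0,"az":0},{"x":0,"y":0.0025,"z":0.065,"ax":0,"ay":0,"az":0},{"x":0,"y":0.0025,"z":0.065,"ax":0,"ay":0,"az":0}]'; python3 -m jog '[{"x":0,"y":0,"z":0,"ax":0,"ay":0,"az":0},{"x":0,"y":0,"z":0,"ax":0,"ay":0,"az":0},{"x":0,"y":0,"z":0,"ax":0,"ay":0,"az":0},{"x":0,"y":0,"z":0,"ax":0,"ay":0,"az":0},{"x":0,"y":0,"z":0,"ax":0,"ay":0,"az":0}]' 0 30; python3 d.py
```

```text
t: 7.6
eef_pos: [0.4457, 0.0325, 0.0375]
tool_rot: [-0.002, 0.635, 0.772, -0.001]
contact_force: [-0.6, -0.4, -0.6]
gripper_width: 0.503
grasp_force: 0.0
t: 8.1
eef_pos: [0.448, 0.0328, 0.0399]
tool_rot: [0.001, 0.636, 0.772, 0.0]
contact_force: [-0.8, -0.9, 5.1]
gripper_width: 0.199
grasp_force: 29.7
pos [0.448  0.0328 0.0399] yaw_y 11.1 tilt [ 0.001 -0.    -1.   ] q7 -0.462 F [-0.8 -0.9  5.1] w 0.199 g 29.7 t 8.1
```

```bash
python3 -m jog '[{"x":0,"y":0,"z":-0.03,"ax":0,"ay":0,"az":0},{"x":0,"y":0,"z":-0.07,"ax":0,"ay":0,"az":0},{"x":0,"y":0,"z":-0.11,"ax":0,"ay":0,"az":0},{"x":0,"y":0,"z":-0.11,"ax":0,"ay":0,"az":0}]'; python3 d.py .6014,.0264,.145,11 
```

```text
t: 8.5
eef_pos: [0.4506, 0.0336, 0.1539]
tool_rot: [0.003, 0.636, 0.772, 0.003]
contact_force: [1.1, 0.0, -0.2]
gripper_width: 0.198
grasp_force: 29.5
pos [0.4506 0.0336 0.1539] yaw_y 11.0 tilt [ 0.009 -0.    -1.   ] q7 -0.268 F [ 1.1  0.  -0.2] w 0.198 g 29.5 t 8.5
.6014,.0264,.145,11 -> [-0.0359  0.1465  0.0101] az 0.001 tiltfix [ 0.008  0.002 -0.   ]
```

```bash
python3 -m jog '[{"x":-0.012,"y":0.049,"z":0.005,"ax":0,"ay":0,"az":0},{"x":-0.024,"y":0.098,"z":0.008,"ax":0,"ay":0,"az":0},{"x":-0.036,"y":0.147,"z":0.01,"ax":0,"ay":0,"az":0},{"x":-0.036,"y":0.147,"z":0.01,"ax":0,"ay":0,"az":0},{"x":-0.036,"y":0.147,"z":0.01,"ax":0,"ay":0,"az":0},{"x":-0.036,"y":0.147,"z":0.01,"ax":0,"ay":0,"az":0}]'; python3 d.py .6014,.0264,.12,11;  python3 - <<'E'
from meas import *
a=read_camera("scene"); b=read_camera("top")
x=cv2.resize(a[170:240,215:285],None,fx=7,fy=7,interpolation=cv2.INTER_CUBIC)
cv2.imwrite("pics/b2.png",x[:,:,::-1])
o=get_obs(); 
f=np.array(o["eef_pos"])-[0,0,.028]
print("foot",proj("scene",[f])[0],"chuck rim",proj("scene",[[.6014,.0264,.09],[.5991,.0256,.09]]))
E
```

```text
t: 9.1
eef_pos: [0.5971, 0.0259, 0.1385]
tool_rot: [-0.001, 0.635, 0.772, -0.001]
contact_force: [0.8, -1.4, -1.0]
gripper_width: 0.195
grasp_force: 29.7
pos [0.5971 0.0259 0.1385] yaw_y 11.1 tilt [-0.002 -0.    -1.   ] q7 -0.275 F [ 0.8 -1.4 -1. ] w 0.195 g 29.7 t 9.1
.6014,.0264,.12,11 -> [-0.0003  0.0043  0.0185] az 0.002 tiltfix [-0.002 -0.     0.   ]
foot [251.29603108 205.97378667] chuck rim [[250.39585329 211.33456376]
 [251.05946539 211.44050866]]
```

View pics/b2.png

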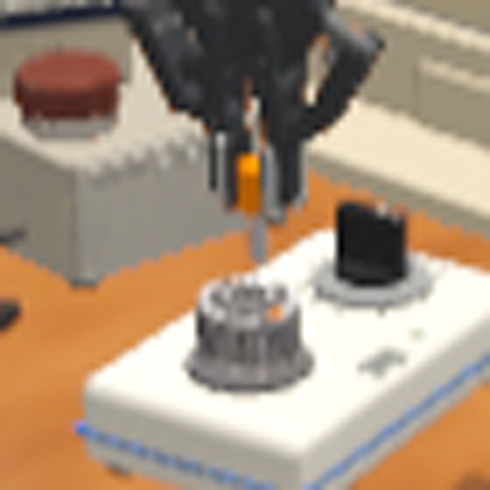

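The shank foot, at crop (260,262), is slightly right of the rim centre at (248,295). I'll shift and lower it gradually.

```bash
python3 -m jog '[{"x":-0.0011,"y":0.0045,"z":0.0,"ax":0,"ay":0,"az":0},{"x":-0.0011,"y":0.0045,"z":0.01,"ax":0,"ay":0,"az":0},{"x":-0.0011,"y":0.0045,"z":0.02,"ax":0,"ay":0,"az":0},{"x":-0.0011,"y":0.0045,"z":0.025,"ax":0,"ay":0,"az":0},{"x":-0.0011,"y":0.0045,"z":0.025,"ax":0,"ay":0,"az":0}]'; python3 d.py .6014,.0272,.094,11;
```

```text
t: 9.7
eef_pos: [0.6022, 0.0253, 0.1129]
tool_rot: [-0.001, 0.636, 0.772, -0.001]
contact_force: [0.3, -0.1, -0.1]
gripper_width: 0.198
grasp_force: 29.7
pos [0.6022 0.0253 0.1129] yaw_y 11.1 tilt [-0.003 -0.    -1.   ] q7 -0.293 F [ 0.3 -0.1 -0.1] w 0.198 g 29.7 t 9.7
.6014,.0272,.094,11 -> [ 0.002  -0.0004  0.0189] az 0.001 tiltfix [-0.003 -0.     0.   ]
```

```bash
python3 -m jog '[{"x":0.0015,"y":-0.0004,"z":0.006,"ax":0,"ay":0,"az":0},{"x":0.0015,"y":-0.0004,"z":0.012,"ax":0,"ay":0,"az":0},{"x":0.0015,"y":-0.0004,"z":0.012,"ax":0,"ay":0,"az":0}]';python3 -m jog '[{"x":0,"y":0,"z":0.003,"ax":0,"ay":0,"az":0},{"x":0,"y":0,"z":0.003,"ax":0,"ay":0,"az":0}]';python3 -m jog '[{"x":0,"y":0,"z":0.003,"ax":0,"ay":0,"az":0},{"x":0,"y":0,"z":0.003,"ax":0,"ay":0,"az":0}]'; python3 d.py .6014,.0272,.094,11;
```

```text
t: 10.0
eef_pos: [0.602, 0.0269, 0.1013]
tool_rot: [-0.001, 0.636, 0.772, -0.0]
contact_force: [-0.4, 0.1, -1.5]
gripper_width: 0.195
grasp_force: 29.7
t: 10.2
eef_pos: [0.6025, 0.0269, 0.0991]
tool_rot: [-0.0, 0.636, 0.772, -0.0]
contact_force: [0.2, -0.5, -1.4]
gripper_width: 0.198
grasp_force: 29.7
t: 10.4
eef_pos: [0.6024, 0.0268, 0.096]
tool_rot: [-0.0, 0.636, 0.772, -0.0]
contact_force: [-0.9, 0.5, -1.1]
gripper_width: 0.194
grasp_force: 29.7
pos [0.6024 0.0268 0.096 ] yaw_y 11.1 tilt [-0. -0. -1.] q7 -0.311 F [-0.9  0.5 -1.1] w 0.194 g 29.7 t 10.4
.6014,.0272,.094,11 -> [ 0.0006 -0.0009  0.0021] az 0.001 tiltfix [-0.  0.  0.]
```

Free so far: the foot is deep in the bore with only a few mm left.

```bash
for i in 1; do python3 -m jog '[{"x":0,"y":0,"z":0.002,"ax":0,"ay":0,"az":0},{"x":0,"y":0,"z":0.002,"ax":0,"ay":0,"az":0}]';python3 -m jog '[{"x":0,"y":0,"z":0.002,"ax":0,"ay":0,"az":0},{"x":0,"y":0,"z":0.002,"ax":0,"ay":0,"az":0}]' ; done; python3 d.py
```

```text
t: 10.6
eef_pos: [0.6026, 0.0269, 0.0942]
tool_rot: [0.0, 0.636, 0.772, 0.0]
contact_force: [0.1, -0.1, -0.6]
gripper_width: 0.195
grasp_force: 29.7
t: 10.8
eef_pos: [0.603, 0.0271, 0.0939]
tool_rot: [0.001, 0.636, 0.772, 0.0]
contact_force: [-3.5, -0.6, 11.3]
gripper_width: 0.194
grasp_force: 31.2
pos [0.603  0.0271 0.0939] yaw_y 11.1 tilt [ 0.001 -0.001 -1.   ] q7 -0.314 F [-3.5 -0.6 11.3] w 0.194 g 31.2 t 10.8
```

The bit touches the floor at the expected depth. Release it, lift, and turn to the sleeve grip.

```bash
python3 -m jog '[{"x":0,"y":0,"z":-0.002,"ax":0,"ay":0,"az":0},{"x":0,"y":0,"z":-0.002,"ax":0,"ay":0,"az":0},{"x":0,"y":0,"z":-0.002,"ax":0,"ay":0,"az":0},{"x":0,"y":0,"z":-0.002,"ax":0,"ay":0,"az":0},{"x":0,"y":0,"z":-0.03,"ax":0,"ay":0,"az":0},{"x":0,"y":0,"z":-0.056,"ax":0,"ay":0,"az":0},{"x":0,"y":0,"z":-0.056,"ax":0,"ay":0,"az":0}]' 0.4 30; python3 d.py; python3 -m jog '[{"x":0,"y":0,"z":0,"ax":0,"ay":0,"az":-0.15},{"x":0,"y":0,"z":0,"ax":0,"ay":0,"az":-0.3},{"x":0,"y":0,"z":0,"ax":0,"ay":0,"az":-0.45},{"x":0,"y":0,"z":0,"ax":0,"ay":0,"az":-0.6},{"x":0,"y":0,"z":0,"ax":0,"ay":0,"az":-0.75},{"x":0,"y":0,"z":0,"ax":0,"ay":0,"az":-0.9},{"x":0,"y":0,"z":0,"ax":0,"ay":0,"az":-1.05},{"x":0,"y":0,"z":0,"ax":0,"ay":0,"az":-1.2},{"x":0,"y":0,"z":0,"ax":0,"ay":0,"az":-1.35},{"x":0,"y":0,"z":0,"ax":0,"ay":0,"az":-1.5},{"x":0,"y":0,"z":0,"ax":0,"ay":0,"az":-1.65},{"x":0,"y":0,"z":0,"ax":0,"ay":0,"az":-1.65}]' 0.85; python3 d.py .602,.027,.068,106;  python3 - <<'E'
from meas import *
a=read_camera("scene")
x=cv2.resize(a[170:240,215:285],None,fx=7,fy=7,interpolation=cv2.INTER_CUBIC)
cv2.imwrite("pics/b3.png",x[:,:,::-1])
E
```

```text
t: 11.5
eef_pos: [0.6049, 0.0276, 0.1517]
tool_rot: [0.002, 0.636, 0.772, 0.002]
contact_force: [0.5, 0.6, 0.2]
gripper_width: 0.399
grasp_force: 0.0
pos [0.6049 0.0276 0.1517] yaw_y 11.1 tilt [ 0.006  0.001 -1.   ] q7 -0.269 F [0.5 0.6 0.2] w 0.399 g 0.0 t 11.5
t: 12.7
eef_pos: [0.6021, 0.0266, 0.1473]
tool_rot: [-0.001, -0.136, 0.991, 0.0]
contact_force: [-0.2, -0.5, 0.0]
gripper_width: 0.847
grasp_force: 0.0
pos [0.6021 0.0266 0.1473] yaw_y 105.7 tilt [-0.001  0.001 -1.   ] q7 1.183 F [-0.2 -0.5  0. ] w 0.847 g 0.0 t 12.7
.602,.027,.068,106 -> [-0.0001  0.0003  0.0793] az -0.006 tiltfix [ 0.001 -0.001  0.   ]
```

View pics/b3.png

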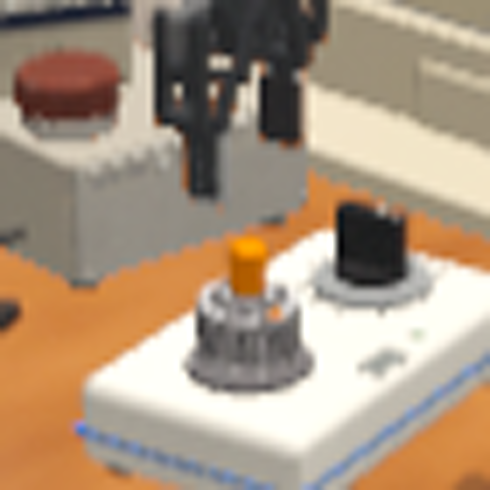

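The bit stands upright in the chuck, its head at crop (247,265). Now lower over the sleeve and grip.

```bash
python3 -m jog '[{"x":0,"y":0,"z":0.02,"ax":0,"ay":0,"az":0},{"x":0,"y":0,"z":0.04,"ax":0,"ay":0,"az":0},{"x":0,"y":0,"z":0.06,"ax":0,"ay":0,"az":0},{"x":0,"y":0,"z":0.078,"ax":0,"ay":0,"az":0},{"x":0,"y":0,"z":0.078,"ax":0,"ay":0,"az":0}]'; python3 -m jog '[{"x":0,"y":0,"z":0,"ax":0,"ay":0,"az":0},{"x":0,"y":0,"z":0,"ax":0,"ay":0,"az":0},{"x":0,"y":0,"z":0,"ax":0,"ay":0,"az":0},{"x":0,"y":0,"z":0,"ax":0,"ay":0,"az":0},{"x":0,"y":0,"z":0,"ax":0,"ay":0,"az":0}]' 0.3 60; python3 d.py
```

```text
t: 13.25
eef_pos: [0.6004, 0.0264, 0.0667]
tool_rot: [-0.003, -0.136, 0.991, 0.0]
contact_force: [-0.5, -0.4, 0.1]
gripper_width: 0.849
grasp_force: 0.0
t: 13.75
eef_pos: [0.6027, 0.0282, 0.0713]
tool_rot: [0.001, -0.136, 0.991, 0.001]
contact_force: [-3.6, 3.1, 6.5]
gripper_width: 0.565
grasp_force: 63.4
pos [0.6027 0.0282 0.0713] yaw_y 105.6 tilt [ 0.001  0.001 -1.   ] q7 1.111 F [-3.6  3.1  6.5] w 0.565 g 63.4 t 13.8
```

```bash
python3 -m jog '[{"x":0,"y":0,"z":-0.002,"ax":0,"ay":0,"az":0.12},{"x":0,"y":0,"z":-0.002,"ax":0,"ay":0,"az":0.24},{"x":0,"y":0,"z":-0.002,"ax":0,"ay":0,"az":0.36},{"x":0,"y":0,"z":-0.002,"ax":0,"ay":0,"az":0.48},{"x":0,"y":0,"z":-0.002,"ax":0,"ay":0,"az":0.6},{"x":0,"y":0,"z":-0.002,"ax":0,"ay":0,"az":0.72},{"x":0,"y":0,"z":-0.002,"ax":0,"ay":0,"az":0.84},{"x":0,"y":0,"z":-0.002,"ax":0,"ay":0,"az":0.84}]'; python3 d.py; python3 -c "
from station import *; print(get_obs()['torque'])"
```

```text
t: 14.55
eef_pos: [0.6026, 0.0279, 0.0715]
tool_rot: [0.0, 0.281, 0.96, 0.001]
contact_force: [2.2, 5.6, -10.5]
gripper_width: 0.565
grasp_force: 66.8
pos [0.6026 0.0279 0.0715] yaw_y 57.4 tilt [ 0.001  0.002 -1.   ] q7 0.377 F [  2.2   5.6 -10.5] w 0.565 g 66.8 t 14.6
[ 1.32586537 -0.61035836 -0.19505701]
```

```bash
python3 -m jog '[{"x":0,"y":0,"z":0.001,"ax":0,"ay":0,"az":0.12},{"x":0,"y":0,"z":0.001,"ax":0,"ay":0,"az":0.24},{"x":0,"y":0,"z":0.001,"ax":0,"ay":0,"az":0.36},{"x":0,"y":0,"z":0.001,"ax":0,"ay":0,"az":0.48},{"x":0,"y":0,"z":0.001,"ax":0,"ay":0,"az":0.6},{"x":0,"y":0,"z":0.001,"ax":0,"ay":0,"az":0.72},{"x":0,"y":0,"z":0.001,"ax":0,"ay":0,"az":0.84},{"x":0,"y":0,"z":0.001,"ax":0,"ay":0,"az":0.96}]'; python3 d.py; python3 -c "
from station import *; print(get_obs()['torque'])"
```

```text
t: 15.35
eef_pos: [0.6025, 0.0278, 0.0714]
tool_rot: [-0.0, 0.692, 0.721, 0.0]
contact_force: [-1.4, 5.2, -2.0]
gripper_width: 0.566
grasp_force: 67.6
pos [0.6025 0.0278 0.0714] yaw_y 2.4 tilt [ 0.     0.001 -1.   ] q7 -0.45 F [-1.4  5.2 -2. ] w 0.566 g 67.6 t 15.3
[0.81667851 0.08941644 0.17105013]
```

```bash
python3 -m jog '[{"x":0,"y":0,"z":0,"ax":0,"ay":0,"az":0.12},{"x":0,"y":0,"z":0,"ax":0,"ay":0,"az":0.24},{"x":0,"y":0,"z":0,"ax":0,"ay":0,"az":0.36},{"x":0,"y":0,"z":0,"ax":0,"ay":0,"az":0.36}]'; python3 d.py; python3 -c "
from station import *; print(get_obs()['torque'])";python3 -m jog '[{"x":0,"y":0,"z":0,"ax":0,"ay":0,"az":0.12},{"x":0,"y":0,"z":0,"ax":0,"ay":0,"az":0.24},{"x":0,"y":0,"z":0,"ax":0,"ay":0,"az":0.24}]' - 80; python3 d.py; python3 -c "
from station import *; print(get_obs()['torque'])"
```

```text
t: 15.75
eef_pos: [0.6024, 0.0278, 0.0714]
tool_rot: [-0.0, 0.81, 0.587, 0.0]
contact_force: [-2.5, 4.3, -1.5]
gripper_width: 0.565
grasp_force: 67.7
pos [0.6024 0.0278 0.0714] yaw_y -18.1 tilt [ 0.  0. -1.] q7 -0.753 F [-2.5  4.3 -1.5] w 0.565 g 67.7 t 15.8
[ 0.88407949  0.10648217 -0.09528256]
t: 16.05
eef_pos: [0.6017, 0.0267, 0.0715]
tool_rot: [0.0, 0.874, 0.487, -0.001]
contact_force: [-5.2, 2.3, 3.8]
gripper_width: 0.559
grasp_force: 84.1
pos [0.6017 0.0267 0.0715] yaw_y -31.8 tilt [-0.002 -0.001 -1.   ] q7 -0.955 F [-5.2  2.3  3.8] w 0.559 g 84.1 t 16.1
[ 0.3091144   1.16916599 -0.07890619]
```

```bash
for i in 1; do python3 -m jog '[{"x":0,"y":0,"z":0,"ax":0,"ay":0,"az":0.08},{"x":0,"y":0,"z":0,"ax":0,"ay":0,"az":0.12},{"x":0,"y":0,"z":0,"ax":0,"ay":0,"az":0.12}]' >/dev/null; python3 d.py; python3 -c "
from station import *; print(get_obs()['torque'])"; python3 -m jog '[{"x":0,"y":0,"z":0,"ax":0,"ay":0,"az":0.08},{"x":0,"y":0,"z":0,"ax":0,"ay":0,"az":0.12},{"x":0,"y":0,"z":0,"ax":0,"ay":0,"az":0.12}]' >/dev/null; python3 d.py; python3 -c "
from station import *; print(get_obs()['torque'])"; done; python3 - <<'E'
from meas import *
a=read_camera("scene")
x=cv2.resize(a[170:240,215:285],None,fx=7,fy=7,interpolation=cv2.INTER_CUBIC)
cv2.imwrite("pics/b4.png",x[:,:,::-1])
E
```

```text
pos [0.6    0.0249 0.0714] yaw_y -38.4 tilt [-0.005 -0.004 -1.   ] q7 -1.053 F [-10.4  -1.8  10.6] w 0.561 g 85.0 t 16.4
[-0.42676527  2.40372138  1.03136051]
pos [0.5975 0.0232 0.0713] yaw_y -45.4 tilt [-0.011 -0.007 -1.   ] q7 -1.154 F [-17.2  -5.3  17.8] w 0.563 g 85.1 t 16.6
[-0.77972144  4.07957867  0.89665421]
```

Torque reached about 1 N m and then started to slip, so the sleeve is at its stop. Release and check.

```bash
python3 -m jog '[{"x":0,"y":0,"z":0,"ax":0,"ay":0,"az":-0.1},{"x":0,"y":0,"z":0,"ax":0,"ay":0,"az":-0.1}]' 0.85 30;python3 -m jog '[{"x":0,"y":0,"z":0,"ax":0,"ay":0,"az":0},{"x":0,"y":0,"z":0,"ax":0,"ay":0,"az":0},{"x":0,"y":0,"z":-0.03,"ax":0,"ay":0,"az":0},{"x":0,"y":0,"z":-0.06,"ax":0,"ay":0,"az":0},{"x":0,"y":0,"z":-0.1,"ax":0,"ay":0,"az":0},{"x":0,"y":0,"z":-0.1,"ax":0,"ay":0,"az":0}]'; python3 d.py .50,.2,.17,45
```

```text
t: 16.9
eef_pos: [0.6032, 0.0256, 0.0716]
tool_rot: [0.001, 0.905, 0.425, 0.0]
contact_force: [0.6, -0.1, 0.1]
gripper_width: 0.851
grasp_force: 0.0
t: 17.5
eef_pos: [0.6064, 0.0276, 0.177]
tool_rot: [0.002, 0.906, 0.423, 0.005]
contact_force: [0.6, 0.2, -0.1]
gripper_width: 0.851
grasp_force: 0.0
pos [0.6064 0.0276 0.177 ] yaw_y -40.0 tilt [ 0.01   0.001 -1.   ] q7 -1.02 F [ 0.6  0.2 -0.1] w 0.851 g 0.0 t 17.5
.50,.2,.17,45 -> [ 0.0638 -0.1923  0.0061] az -1.483 tiltfix [ 0.007 -0.007  0.   ]
```

```bash
python3 -m jog '[{"x":0.09,"y":-0.17,"z":0,"ax":0,"ay":0,"az":-1.48},{"x":0.09,"y":-0.17,"z":0,"ax":0,"ay":0,"az":-1.48},{"x":0.09,"y":-0.17,"z":0,"ax":0,"ay":0,"az":-1.48},{"x":0.09,"y":-0.17,"z":0,"ax":0,"ay":0,"az":-1.48},{"x":0.09,"y":-0.17,"z":0,"ax":0,"ay":0,"az":-1.48},{"x":0.09,"y":-0.17,"z":0,"ax":0,"ay":0,"az":-1.48},{"x":0.09,"y":-0.17,"z":0,"ax":0,"ay":0,"az":-1.48},{"x":0.09,"y":-0.17,"z":0,"ax":0,"ay":0,"az":-1.48},{"x":0.09,"y":-0.17,"z":0,"ax":0,"ay":0,"az":-1.48},{"x":0.09,"y":-0.17,"z":0,"ax":0,"ay":0,"az":-1.48}]' 0.4 ; python3 d.py;  python3 - <<'E'
from meas import *
a=read_camera("scene");b=read_camera("top")
cv2.imwrite("pics/top1.png",b[:,:,::-1])
x=cv2.resize(a[175:240,200:300],None,fx=4,fy=4,interpolation=cv2.INTER_CUBIC); y=cv2.resize(b[165:235,205:305],None,fx=4,fy=4,interpolation=cv2.INTER_CUBIC); z=cv2.resize(b[165:305,95:195],None,fx=4,fy=4,interpolation=cv2.INTER_CUBIC)
l=np.vstack([x,y]); l=np.vstack([l,np.zeros((560-len(l),400,3),np.uint8)]); cv2.imwrite("pics/c1.png",np.hstack([l,z])[:,:,::-1])
E
```

```text
t: 18.5
eef_pos: [0.5301, 0.205, 0.1709]
tool_rot: [-0.0, 0.381, 0.925, -0.0]
contact_force: [0.1, 0.1, -0.6]
gripper_width: 0.402
grasp_force: 0.0
pos [0.5301 0.205  0.1709] yaw_y 45.2 tilt [-0. -0. -1.] q7 -0.032 F [ 0.1  0.1 -0.6] w 0.402 g 0.0 t 18.5
```

View pics/c1.png

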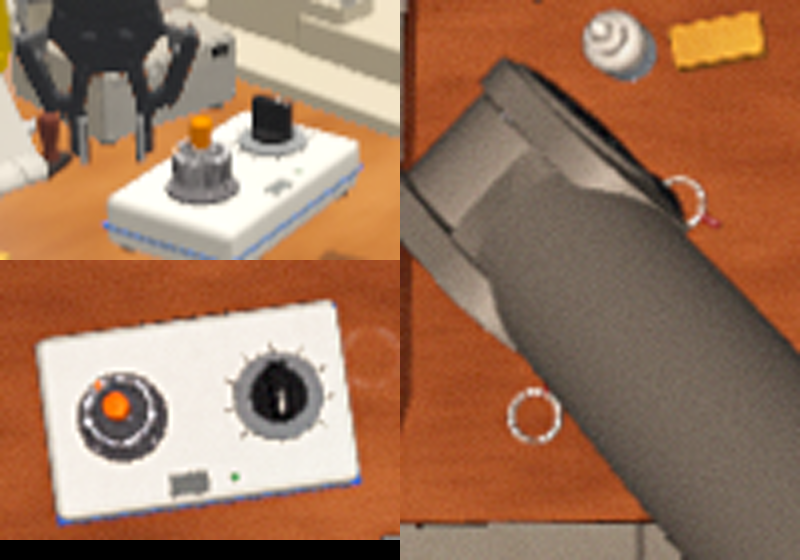

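```bash
python3 - <<'E'
from meas import *
T1=cv2.imread("pics/top1.png")
for im in(T,T1):
    for lo,hi in(((3,130,150),(22,255,255)),):
        for k in blobs(im,lo,hi,(224,192,248,216),.3):
            c=cen(k); X=onz("top",[c],.088)[0]
            for ax in((.5991,.0256),(.6,.0265)):
                v=X[:2]-ax; print(c,cv2.contourArea(k),np.degrees(np.arctan2(v[1],v[0])),np.linalg.norm(v))
E
```

```text
[232.6179078  210.36702128] 2.9375 163.1168635536986 0.022648580578299982
[232.6179078  210.36702128] 2.9375 165.88133711308777 0.0232754984759371
[233.53776263 200.95009938] 36.6875 42.80112570126002 0.005573149547257405
[233.53776263 200.95009938] 36.6875 42.150646438713274 0.004301571749019244
[229.02171362 196.01115023] 2.21875 41.65966607480875 0.02400901663443449
[229.02171362 196.01115023] 2.21875 41.47279582993994 0.022738507782157403
```

The sleeve mark moved from 163° to 42°, which is only about 2.15 rad. I'm not sure it is fully home, so I'll regrip harder and turn more.

```bash
python3 d.py .602,.0272,.17,45; python3 -m jog '[{"x":-0.177,"y":-0.075,"z":0,"ax":0,"ay":0,"az":0},{"x":-0.177,"y":-0.075,"z":0,"ax":0,"ay":0,"az":0},{"x":-0.177,"y":-0.075,"z":0,"ax":0,"ay":0,"az":0},{"x":-0.177,"y":-0.075,"z":0,"ax":0,"ay":0,"az":0},{"x":-0.177,"y":-0.075,"z":0,"ax":0,"ay":0,"az":0},{"x":-0.177,"y":-0.075,"z":0,"ax":0,"ay":0,"az":0},{"x":-0.177,"y":-0.075,"z":0,"ax":0,"ay":0,"az":0}]' 0.85; python3 d.py .602,.0272,.072,45
```

```text
pos [0.53   0.2049 0.1708] yaw_y 44.9 tilt [-0.001  0.    -1.   ] q7 -0.037 F [ 1.4 -0.   0.3] w 0.397 g 0.0 t 18.6
.602,.0272,.17,45 -> [-0.1766 -0.0744  0.0007] az -0.002 tiltfix [-0.    -0.001  0.   ]
t: 19.3
eef_pos: [0.6013, 0.0283, 0.1713]
tool_rot: [-0.0, 0.384, 0.923, 0.0]
contact_force: [-0.1, 0.1, 0.5]
gripper_width: 0.854
grasp_force: 0.0
pos [0.6013 0.0283 0.1713] yaw_y 44.9 tilt [-0.     0.001 -1.   ] q7 0.3 F [-0.1  0.1  0.5] w 0.854 g 0.0 t 19.3
.602,.0272,.072,45 -> [-0.0014 -0.0003  0.0993] az -0.002 tiltfix [ 0.001 -0.001  0.   ]
```

```bash
python3 -m jog '[{"x":-0.001,"y":0,"z":0.03,"ax":0,"ay":0,"az":0},{"x":-0.001,"y":0,"z":0.06,"ax":0,"ay":0,"az":0},{"x":-0.001,"y":0,"z":0.085,"ax":0,"ay":0,"az":0},{"x":-0.001,"y":0,"z":0.099,"ax":0,"ay":0,"az":0},{"x":-0.001,"y":0,"z":0.099,"ax":0,"ay":0,"az":0}]' >/dev/null; python3 d.py; python3 -m jog '[{"x":0,"y":0,"z":0,"ax":0,"ay":0,"az":0},{"x":0,"y":0,"z":0,"ax":0,"ay":0,"az":0},{"x":0,"y":0,"z":-0.002,"ax":0,"ay":0,"az":0},{"x":0,"y":0,"z":-0.002,"ax":0,"ay":0,"az":0},{"x":0,"y":0,"z":-0.002,"ax":0,"ay":0,"az":0}]' 0.3 110 >/dev/null; python3 d.py;python3 -c "
from station import *; print(get_obs()['torque'])"; python3 -m jog '[{"x":0,"y":0,"z":0,"ax":0,"ay":0,"az":0.08},{"x":0,"y":0,"z":0,"ax":0,"ay":0,"az":0.16},{"x":0,"y":0,"z":0,"ax":0,"ay":0,"az":0.16}]' >/dev/null; python3 d.py;python3 -c "
from station import *; print(get_obs()['torque'])"
```

```text
pos [0.6008 0.0273 0.0707] yaw_y 45.0 tilt [-0.003  0.    -1.   ] q7 0.218 F [-0.7 -0.3  0.3] w 0.849 g 0.0 t 19.8
pos [0.6035 0.027  0.0749] yaw_y 44.9 tilt [ 0.003  0.002 -1.   ] q7 0.221 F [ 4.6  3.7 -7.2] w 0.543 g 117.4 t 20.3
[ 0.77708241 -0.89578187 -0.00626003]
pos [0.6025 0.0279 0.0751] yaw_y 36.2 tilt [ 0.002 -0.    -1.   ] q7 0.087 F [ 1.1  4.  -2.9] w 0.543 g 121.0 t 20.6
[0.78319647 0.09944044 2.64652285]
```

```bash
python3 -m jog '[{"x":0,"y":0,"z":0,"ax":0,"ay":0,"az":0.06},{"x":0,"y":0,"z":0,"ax":0,"ay":0,"az":0.12},{"x":0,"y":0,"z":0,"ax":0,"ay":0,"az":0.12}]' >/dev/null; python3 d.py;python3 -c "
from station import *; print(get_obs()['torque'])";  python3 -m jog '[{"x":0,"y":0,"z":0,"ax":0,"ay":0,"az":0.06},{"x":0,"y":0,"z":0,"ax":0,"ay":0,"az":0.12},{"x":0,"y":0,"z":0,"ax":0,"ay":0,"az":0.12}]' >/dev/null; python3 d.py;python3 -c "
from station import *; print(get_obs()['torque'])"
```

```text
pos [0.6042 0.0247 0.0752] yaw_y 28.7 tilt [ 0.003 -0.001 -1.   ] q7 -0.02 F [ 8.5 -4.7 -2.9] w 0.545 g 115.6 t 20.9
[-1.54711332 -1.68671251 -0.71202874]
pos [0.6043 0.0232 0.0751] yaw_y 21.9 tilt [ 0.003 -0.003 -1.   ] q7 -0.121 F [ 5.6 -4.8 -3.9] w 0.541 g 116.5 t 21.2
[-1.02817007 -1.02173307  0.69955876]
```

```bash
python3 -m jog '[{"x":0,"y":0,"z":0,"ax":0,"ay":0,"az":-0.05},{"x":0,"y":0,"z":0,"ax":0,"ay":0,"az":-0.05},{"x":0,"y":0,"z":0,"ax":0,"ay":0,"az":-0.05},{"x":0,"y":0,"z":0,"ax":0,"ay":0,"az":-0.05},{"x":0,"y":0,"z":-0.03,"ax":0,"ay":0,"az":0},{"x":0,"y":0,"z":-0.06,"ax":0,"ay":0,"az":0},{"x":0,"y":0,"z":-0.1,"ax":0,"ay":0,"az":0},{"x":0,"y":0,"z":-0.1,"ax":0,"ay":0,"az":0}]' 0.85 30 >/dev/null; python3 d.py .53,.205,.17,45
```

```text
pos [0.6056 0.0271 0.18  ] yaw_y 21.9 tilt [ 0.009  0.001 -1.   ] q7 -0.045 F [ 0.9  0.8 -0.1] w 0.851 g 0.0 t 22.0
.53,.205,.17,45 -> [ 0.1933 -0.0038  0.0095] az -0.403 tiltfix [ 0.009  0.003 -0.   ]
```

```bash
python3 d.py .45,-.15,.2,0; python3 -m jog '[{"x":-0.107,"y":-0.21,"z":-0.02,"ax":0,"ay":0,"az":0.38},{"x":-0.107,"y":-0.21,"z":-0.02,"ax":0,"ay":0,"az":0.38},{"x":-0.107,"y":-0.21,"z":-0.02,"ax":0,"ay":0,"az":0.38},{"x":-0.107,"y":-0.21,"z":-0.02,"ax":0,"ay":0,"az":0.38},{"x":-0.107,"y":-0.21,"z":-0.02,"ax":0,"ay":0,"az":0.38},{"x":-0.107,"y":-0.21,"z":-0.02,"ax":0,"ay":0,"az":0.38},{"x":-0.107,"y":-0.21,"z":-0.02,"ax":0,"ay":0,"az":0.38}]' 0.4 >/dev/null; cat > lens.py <<'E'
from meas import *
np.set_printoptions(precision=4,suppress=True)
def tabs(im):
    # deviation from smooth wood: rim = bright/low saturation, tab: red with b>=g or black
    x0,y0,x1,y1=105,205,200,290; s=4
    c=cv2.resize(im[y0:y1,x0:x1],None,fx=s,fy=s,interpolation=cv2.INTER_CUBIC); h=cv2.cvtColor(c,cv2.COLOR_BGR2HSV)
    i=c.astype(int); rim=((h[:,:,2]>150)&(i[:,:,1]>118)).astype(np.uint8)*255
    tab=(((i[:,:,0]-i[:,:,1]>-14)&(h[:,:,1]>100)&(i[:,:,2]>90)) | (h[:,:,2]<80)).astype(np.uint8)*255
    rim=cv2.morphologyEx(rim,cv2.MORPH_CLOSE,np.ones((9,9),np.uint8))
    f=lambda k:((k.reshape(-1,2)+.5)/s-.5+[x0,y0]).astype(np.float32)
    T=[f(k) for k in cv2.findContours(tab,0,1)[0] if cv2.contourArea(k)>1.5*s*s]
    for k in cv2.findContours(rim,0,1)[0]:
        k=f(k); (c,r)=cv2.minEnclosingCircle(k)
        if 5.5<r<9:
            C=onz("top",[c],.006)[0]
            L=[]
            for t in T:
                X=onz("top",[cen(t)],.006)[0]; v=(X-C)[:2]; n=np.linalg.norm(v)
                if .018<n<.036: L.append((round(n*1000,1),np.degrees(np.arctan2(v[1],v[0])).round(1),cv2.contourArea(t)))
            print("disc",C[:2],"r",round(r,2),L)
if __name__=="__main__":
    import sys
    if len(sys.argv)>1: im=cv2.imread(sys.argv[1])
    else: im=read_camera("top")[:,:,::-1].copy(); cv2.imwrite("pics/topL.png",im)
    tabs(im)
E
python3 lens.py; python3 d.py; python3 - <<'E'
from meas import *
T1=cv2.imread("pics/topL.png")
for k in blobs(T1,(3,130,150),(22,255,255),(224,192,248,216),.3):
    c=cen(k); v=onz("top",[c],.088)[0][:2]-[.5993,.0258]; print(c,cv2.contourArea(k),np.degrees(np.arctan2(v[1],v[0])),np.linalg.norm(v))
E
```

```text
pos [0.6056 0.0271 0.18  ] yaw_y 21.9 tilt [ 0.009  0.001 -1.   ] q7 -0.045 F [ 0.9  0.8 -0.1] w 0.851 g 0.0 t 22.0
.45,-.15,.2,0 -> [-0.1062 -0.2103 -0.0215] az 0.383 tiltfix [ 0.009  0.003 -0.   ]
disc [0.4251 0.3424] r 7.23 [(np.float64(25.5), np.float64(-27.9), 9.84375)]
disc [0.5515 0.3378] r 7.13 [(np.float64(26.9), np.float64(-43.7), 8.4375)]
disc [0.5772 0.2376] r 7.09 [(np.float64(26.5), np.float64(-120.5), 6.125)]
pos [ 0.4481 -0.1512  0.1944] yaw_y 0.2 tilt [ 0.001  0.    -1.   ] q7 0.052 F [-0.5  0.4 -0.2] w 0.401 g 0.0 t 22.8
[233.52528736 200.95100575] 36.25 42.96632469506661 0.005312334862656173
[229.02619048 196.        ] 2.1875 41.5484421415701 0.023741149285852303
```

The sleeve mark did not move under 2.65 N m, so it is at its stop. Three lenses were found. Next is the nearest red one, whose disc is at about (0.580,0.239).

```bash
python3 d.py .5645,.2124,.15,-30.5; python3 -m jog '[{"x":0.36,"y":0.115,"z":0.04,"ax":0,"ay":0,"az":0.54},{"x":0.36,"y":0.115,"z":0.04,"ax":0,"ay":0,"az":0.54},{"x":0.36,"y":0.115,"z":0.04,"ax":0,"ay":0,"az":0.54},{"x":0.36,"y":0.115,"z":0.04,"ax":0,"ay":0,"az":0.54},{"x":0.36,"y":0.115,"z":0.04,"ax":0,"ay":0,"az":0.54},{"x":0.36,"y":0.115,"z":0.04,"ax":0,"ay":0,"az":0.54},{"x":0.36,"y":0.115,"z":0.04,"ax":0,"ay":0,"az":0.54},{"x":0.36,"y":0.115,"z":0.04,"ax":0,"ay":0,"az":0.54},{"x":0.36,"y":0.115,"z":0.07,"ax":0,"ay":0,"az":0.54},{"x":0.36,"y":0.115,"z":0.1,"ax":0,"ay":0,"az":0.54},{"x":0.36,"y":0.115,"z":0.12,"ax":0,"ay":0,"az":0.54},{"x":0.36,"y":0.115,"z":0.12,"ax":0,"ay":0,"az":0.54}]' 0.35 >/dev/null; python3 d.py .5645,.2124,.02,-30.5 .5645,.2124,.004,-30.5
```

```text
pos [ 0.4481 -0.1512  0.1944] yaw_y 0.2 tilt [ 0.001  0.    -1.   ] q7 0.052 F [-0.5  0.4 -0.2] w 0.401 g 0.0 t 22.8
.5645,.2124,.15,-30.5 -> [0.3632 0.1175 0.0446] az 0.535 tiltfix [ 0.001 -0.     0.   ]
pos [0.5589 0.2101 0.0709] yaw_y -30.6 tilt [-0.006 -0.001 -1.   ] q7 -1.314 F [-1.  -1.2 -0.1] w 0.347 g 0.0 t 23.9
.5645,.2124,.02,-30.5 -> [0.0051 0.0039 0.0509] az -0.002 tiltfix [-0.005  0.004  0.   ]
.5645,.2124,.004,-30.5 -> [0.0051 0.0039 0.0669] az -0.002 tiltfix [-0.005  0.004  0.   ]
```

```bash
python3 -m jog '[{"x":0.005,"y":0.004,"z":0.03,"ax":0,"ay":0,"az":0},{"x":0.005,"y":0.004,"z":0.05,"ax":0,"ay":0,"az":0},{"x":0.005,"y":0.004,"z":0.06,"ax":0,"ay":0,"az":0},{"x":0.005,"y":0.004,"z":0.067,"ax":0,"ay":0,"az":0},{"x":0.005,"y":0.004,"z":0.067,"ax":0,"ay":0,"az":0}]' >/dev/null; python3 d.py .5645,.2124,.003,-30.5;  python3 -m jog '[{"x":0,"y":0,"z":0,"ax":0,"ay":0,"az":0},{"x":0,"y":0,"z":0,"ax":0,"ay":0,"az":0},{"x":0,"y":0,"z":0,"ax":0,"ay":0,"az":0},{"x":0,"y":0,"z":0,"ax":0,"ay":0,"az":0},{"x":0,"y":0,"z":0,"ax":0,"ay":0,"az":0}]' 0 25 >/dev/null; python3 d.py .45,-.1,.15,-60
```

```text
pos [0.5674 0.2113 0.0074] yaw_y -30.7 tilt [-0.  0. -1.] q7 -1.362 F [-0.3  0.4  0.1] w 0.346 g 0.0 t 24.4
.5645,.2124,.003,-30.5 -> [-0.0006 -0.0031  0.0044] az -0.004 tiltfix [-0. -0.  0.]
pos [0.5682 0.2112 0.0083] yaw_y -30.8 tilt [ 0.002  0.001 -1.   ] q7 -1.362 F [-0.9 -0.   6.2] w 0.003 g 3.2 t 24.9
.45,-.1,.15,-60 -> [-0.3277  0.0578 -0.1421] az 0.51 tiltfix [ 0.001 -0.001  0.   ]
```

The fingers closed empty at 8 mm, resting on top of something. Reopen, lift a little, look.

```bash
python3 -m jog '[{"x":0,"y":0,"z":-0.03,"ax":0,"ay":0,"az":0},{"x":0,"y":0,"z":-0.03,"ax":0,"ay":0,"az":0},{"x":0,"y":0,"z":-0.03,"ax":0,"ay":0,"az":0}]' 0.35 30 >/dev/null; python3 d.py; python3 - <<'E'
from h import *
a=read_camera("scene")
X=get_obs()["eef_pos"].copy(); X[2]=0; print("tcp on desk",proj("scene",[X]), (proj("scene",[X])-[175,225])*8)
crop("scene",(175,225,250,285),8,"l1.png",a)
E
```

```text
pos [0.568  0.2108 0.0379] yaw_y -30.8 tilt [ 0.001  0.    -1.   ] q7 -1.34 F [ 0.1 -0.9  0.6] w 0.352 g 0.0 t 25.2
tcp on desk [[220.2916542  259.80189035]] [[362.33323362 278.41512281]]
```

View pics/l1.png

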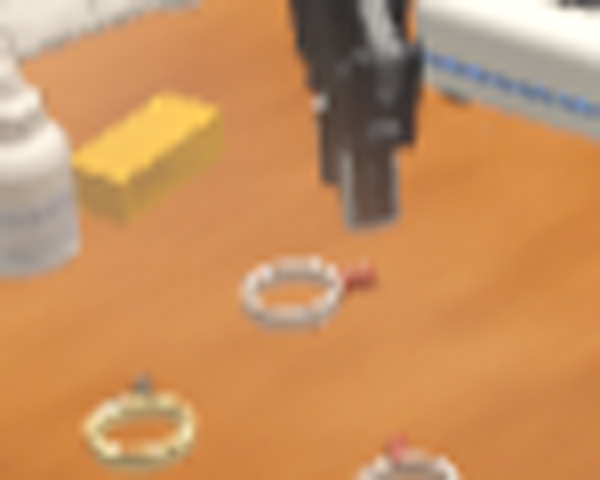

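The tab at crop (357,277) lies under the TCP (362,278), so the grasp was only too high.

```bash
python3 -m jog '[{"x":0,"y":-0.002,"z":0.02,"ax":0,"ay":0,"az":0},{"x":0,"y":-0.002,"z":0.03,"ax":0,"ay":0,"az":0},{"x":0,"y":-0.002,"z":0.035,"ax":0,"ay":0,"az":0},{"x":0,"y":-0.002,"z":0.035,"ax":0,"ay":0,"az":0}]' 0.3 >/dev/null; python3 d.py;  python3 -m jog '[{"x":0,"y":0,"z":0.001,"ax":0,"ay":0,"az":0},{"x":0,"y":0,"z":0.001,"ax":0,"ay":0,"az":0},{"x":0,"y":0,"z":0.001,"ax":0,"ay":0,"az":0},{"x":0,"y":0,"z":0.001,"ax":0,"ay":0,"az":0},{"x":0,"y":0,"z":0.001,"ax":0,"ay":0,"az":0}]' 0 25 >/dev/null; python3 d.py .4245,-.2065,.13,-91.4
```

```text
pos [0.5652 0.2115 0.0012] yaw_y -30.8 tilt [-0.002 -0.001 -1.   ] q7 -1.37 F [ 0.5  0.  -0.1] w 0.3 g 0.0 t 25.7
pos [0.5659 0.2119 0.0015] yaw_y -30.8 tilt [ 0.  0. -1.] q7 -1.371 F [ 0.6 -0.5 -0.5] w 0.068 g 27.4 t 26.2
.4245,-.2065,.13,-91.4 -> [-0.4318  0.0925 -0.1286] az 1.058 tiltfix [ 0. -0.  0.]
```

```bash
python3 -m jog '[{"x":0,"y":0,"z":-0.05,"ax":0,"ay":0,"az":0},{"x":0,"y":0,"z":-0.1,"ax":0,"ay":0,"az":0},{"x":0,"y":0,"z":-0.14,"ax":0,"ay":0,"az":0},{"x":-0.43,"y":0.0925,"z":-0.14,"ax":0,"ay":0,"az":1.058},{"x":-0.43,"y":0.0925,"z":-0.14,"ax":0,"ay":0,"az":1.058},{"x":-0.43,"y":0.0925,"z":-0.14,"ax":0,"ay":0,"az":1.058},{"x":-0.43,"y":0.0925,"z":-0.14,"ax":0,"ay":0,"az":1.058},{"x":-0.43,"y":0.0925,"z":-0.14,"ax":0,"ay":0,"az":1.058},{"x":-0.43,"y":0.0925,"z":-0.14,"ax":0,"ay":0,"az":1.058},{"x":-0.43,"y":0.0925,"z":-0.14,"ax":0,"ay":0,"az":1.058},{"x":-0.43,"y":0.0925,"z":-0.14,"ax":0,"ay":0,"az":1.058},{"x":-0.43,"y":0.0925,"z":-0.14,"ax":0,"ay":0,"az":1.058}]' >/dev/null;  python3 d.py .4245,-.2065,.13,-91.4
```

```text
pos [ 0.4238 -0.2076  0.1416] yaw_y -91.5 tilt [ 0.    -0.001 -1.   ] q7 -1.355 F [ 0.6 -0.3 -1. ] w 0.068 g 27.4 t 27.4
.4245,-.2065,.13,-91.4 -> [ 0.0006 -0.0011  0.0116] az -0.002 tiltfix [ 0.001 -0.     0.   ]
```

```bash
python3 -m jog '[{"x":0,"y":0,"z":0.05,"ax":0,"ay":0,"az":0},{"x":0,"y":0,"z":0.1,"ax":0,"ay":0,"az":0},{"x":0,"y":0,"z":0.12,"ax":0,"ay":0,"az":0},{"x":0,"y":0,"z":0.13,"ax":0,"ay":0,"az":0},{"x":0,"y":0,"z":0.135,"ax":0,"ay":0,"az":0},{"x":0,"y":0,"z":0.135,"ax":0,"ay":0,"az":0}]' >/dev/null;  python3 d.py; python3 -m jog '[{"x":0,"y":0,"z":0,"ax":0,"ay":0,"az":0},{"x":0,"y":0,"z":0,"ax":0,"ay":0,"az":0},{"x":0,"y":0,"z":0,"ax":0,"ay":0,"az":0},{"x":0,"y":0,"z":-0.04,"ax":0,"ay":0,"az":0},{"x":0,"y":0,"z":-0.09,"ax":0,"ay":0,"az":0},{"x":0,"y":0,"z":-0.14,"ax":0,"ay":0,"az":0},{"x":0,"y":0,"z":-0.14,"ax":0,"ay":0,"az":0}]' 0.3 >/dev/null;  python3 d.py; python3 lens.py
```

```text
pos [ 0.4259 -0.205   0.0067] yaw_y -91.4 tilt [ 0.001 -0.    -1.   ] q7 -1.446 F [0.6 0.8 0.6] w 0.068 g 27.4 t 28.0
pos [ 0.4295 -0.2065  0.153 ] yaw_y -91.4 tilt [ 0.012 -0.005 -1.   ] q7 -1.359 F [ 0.6 -0.6 -0.7] w 0.298 g 0.0 t 28.7
disc [0.4476 0.3056] r 7.23 [(np.float64(26.5), np.float64(-40.4), 8.65625)]
disc [0.5515 0.3376] r 7.17 [(np.float64(26.8), np.float64(-43.3), 8.21875)]
```

The other red lens was knocked: its disc is now at (0.448,0.306). Next the brass one, rotating the long way to stay within wrist range.

```bash
python3 d.py .5768,.3178,.15,46;  python3 -m jog '[{"x":0,"y":0,"z":0,"ax":0,"ay":0,"az":-0.8},{"x":-0.1,"y":0,"z":0,"ax":0,"ay":0,"az":-0.8},{"x":-0.2,"y":0,"z":0,"ax":0,"ay":0,"az":-0.8},{"x":-0.2,"y":0,"z":0,"ax":0,"ay":0,"az":-0.8},{"x":-0.2,"y":0,"z":0,"ax":0,"ay":0,"az":-0.8},{"x":-0.2,"y":0,"z":0,"ax":0,"ay":0,"az":-0.8},{"x":-0.2,"y":0,"z":0,"ax":0,"ay":0,"az":-1.2},{"x":-0.2,"y":0,"z":0,"ax":0,"ay":0,"az":-1.2},{"x":-0.2,"y":0,"z":0,"ax":0,"ay":0,"az":-1.2}]' 0.3 >/dev/null;  python3 d.py .5768,.3178,.15,46
```

```text
pos [ 0.4277 -0.206   0.1502] yaw_y -91.4 tilt [ 0.008 -0.003 -1.   ] q7 -1.36 F [-1.2 -0.2 -0.3] w 0.298 g 0.0 t 28.8
.5768,.3178,.15,46 -> [ 1.361e-01 -5.273e-01 -5.000e-04] az 0.743 tiltfix [ 0.003 -0.008  0.   ]
pos [ 0.2245 -0.1998  0.1458] yaw_y -22.3 tilt [-0.001  0.001 -1.   ] q7 0.14 F [ 0.7 -0.7  0.3] w 0.299 g 0.0 t 29.6
.5768,.3178,.15,46 -> [ 0.6127  0.129  -0.0043] az -1.193 tiltfix [-0.001 -0.     0.   ]
```

```bash
python3 -m jog '[{"x":0.1,"y":0.15,"z":0,"ax":0,"ay":0,"az":0},{"x":0.1,"y":0.15,"z":0,"ax":0,"ay":0,"az":0},{"x":0.1,"y":0.15,"z":0,"ax":0,"ay":0,"az":0},{"x":0.1,"y":0.15,"z":0,"ax":0,"ay":0,"az":0},{"x":0.24,"y":0.15,"z":0,"ax":0,"ay":0,"az":-0.4},{"x":0.24,"y":0.15,"z":0,"ax":0,"ay":0,"az":-0.4},{"x":0.24,"y":0.15,"z":0,"ax":0,"ay":0,"az":-0.4}]' >/dev/null;  python3 d.py .5768,.3178,.15,46
```

```text
pos [ 0.4564 -0.0336  0.1456] yaw_y 0.7 tilt [-0.001  0.001 -1.   ] q7 -0.256 F [ 0.2 -0.4 -0.4] w 0.296 g 0.0 t 30.4
.5768,.3178,.15,46 -> [ 0.35    0.1246 -0.0042] az -0.791 tiltfix [-0.001 -0.001  0.   ]
```

```bash
python3 -m jog '[{"x":0.35,"y":0.05,"z":0,"ax":0,"ay":0,"az":-0.79},{"x":0.35,"y":0.05,"z":0,"ax":0,"ay":0,"az":-0.79},{"x":0.35,"y":0.05,"z":0,"ax":0,"ay":0,"az":-0.79},{"x":0.35,"y":0.05,"z":0,"ax":0,"ay":0,"az":-0.79},{"x":0.35,"y":0.1246,"z":0,"ax":0,"ay":0,"az":-0.79},{"x":0.35,"y":0.1246,"z":0,"ax":0,"ay":0,"az":-0.79},{"x":0.35,"y":0.1246,"z":0,"ax":0,"ay":0,"az":-0.79},{"x":0.35,"y":0.1246,"z":0.05,"ax":0,"ay":0,"az":-0.79},{"x":0.35,"y":0.1246,"z":0.1,"ax":0,"ay":0,"az":-0.79},{"x":0.35,"y":0.1246,"z":0.1,"ax":0,"ay":0,"az":-0.79},{"x":0.35,"y":0.1246,"z":0.1,"ax":0,"ay":0,"az":-0.79}]' >/dev/null;  python3 d.py .5768,.3178,.0015,46
```

```text
pos [0.5772 0.3131 0.0441] yaw_y 45.6 tilt [-0.005 -0.003 -1.   ] q7 -0.232 F [ 0.2 -0.5  0.7] w 0.3 g 0.0 t 31.4
.5768,.3178,.0015,46 -> [0.0036 0.0033 0.0426] az -0.007 tiltfix [-0.005 -0.001  0.   ]
```

```bash
python3 -m jog '[{"x":0.003,"y":0.001,"z":0.02,"ax":0,"ay":0,"az":0},{"x":0.003,"y":0.001,"z":0.035,"ax":0,"ay":0,"az":0},{"x":0.003,"y":0.001,"z":0.042,"ax":0,"ay":0,"az":0},{"x":0.003,"y":0.001,"z":0.042,"ax":0,"ay":0,"az":0}]' >/dev/null; python3 d.py .5768,.3178,.0015,46
```

```text
pos [0.5773 0.3163 0.0037] yaw_y 45.5 tilt [-0.001 -0.001 -1.   ] q7 -0.267 F [-0.  -0.4  0.2] w 0.298 g 0.0 t 31.9
.5768,.3178,.0015,46 -> [0.0014 0.0008 0.0022] az -0.008 tiltfix [-0.001  0.     0.   ]
```

```bash
python3 -m jog '[{"x":0.001,"y":0,"z":0.002,"ax":0,"ay":0,"az":0},{"x":0.001,"y":0,"z":0.002,"ax":0,"ay":0,"az":0}]' >/dev/null; python3 -m jog '[{"x":0,"y":0,"z":0,"ax":0,"ay":0,"az":0},{"x":0,"y":0,"z":0,"ax":0,"ay":0,"az":0},{"x":0,"y":0,"z":0,"ax":0,"ay":0,"az":0},{"x":0,"y":0,"z":0,"ax":0,"ay":0,"az":0},{"x":0,"y":0,"z":0,"ax":0,"ay":0,"az":0}]' 0 25 >/dev/null; python3 d.py .43,.10,.15,66 .469,-.267,.15,88.6
```

```text
pos [0.5772 0.318  0.0028] yaw_y 45.5 tilt [ 0.001  0.    -1.   ] q7 -0.27 F [-0.8  0.1  4.1] w 0.069 g 27.6 t 32.5
.43,.10,.15,66 -> [-0.0477 -0.2586 -0.1474] az -0.357 tiltfix [ 0.001  0.    -0.   ]
.469,-.267,.15,88.6 -> [-0.3325 -0.4933 -0.1475] az -0.751 tiltfix [ 0.001  0.    -0.   ]
```

```bash
python3 -m jog '[{"x":0,"y":0,"z":-0.05,"ax":0,"ay":0,"az":0},{"x":0,"y":0,"z":-0.1,"ax":0,"ay":0,"az":0},{"x":0,"y":0,"z":-0.14,"ax":0,"ay":0,"az":0},{"x":-0.048,"y":-0.259,"z":-0.14,"ax":0,"ay":0,"az":-0.36},{"x":-0.048,"y":-0.259,"z":-0.14,"ax":0,"ay":0,"az":-0.36},{"x":-0.048,"y":-0.259,"z":-0.14,"ax":0,"ay":0,"az":-0.36},{"x":-0.048,"y":-0.259,"z":-0.14,"ax":0,"ay":0,"az":-0.36},{"x":-0.048,"y":-0.259,"z":-0.14,"ax":0,"ay":0,"az":-0.36},{"x":-0.048,"y":-0.259,"z":-0.14,"ax":0,"ay":0,"az":-0.36}]' >/dev/null; python3 d.py  .469,-.267,.14,88.6
```

```text
pos [0.4259 0.0939 0.141 ] yaw_y 65.9 tilt [-0.004 -0.005 -1.   ] q7 0.434 F [0.7 0.4 0.3] w 0.065 g 27.1 t 33.5
.469,-.267,.14,88.6 -> [-0.1865 -0.312   0.0026] az -0.395 tiltfix [-0.006 -0.002  0.   ]
```

```bash
python3 -m jog '[{"x":-0.185,"y":-0.31,"z":0,"ax":0,"ay":0,"az":-0.395},{"x":-0.185,"y":-0.31,"z":0,"ax":0,"ay":0,"az":-0.395},{"x":-0.185,"y":-0.31,"z":0,"ax":0,"ay":0,"az":-0.395},{"x":-0.185,"y":-0.31,"z":0,"ax":0,"ay":0,"az":-0.395},{"x":-0.185,"y":-0.31,"z":0,"ax":0,"ay":0,"az":-0.395},{"x":-0.185,"y":-0.31,"z":0,"ax":0,"ay":0,"az":-0.395},{"x":-0.185,"y":-0.31,"z":0,"ax":0,"ay":0,"az":-0.395},{"x":-0.185,"y":-0.31,"z":0,"ax":0,"ay":0,"az":-0.395},{"x":-0.185,"y":-0.31,"z":0,"ax":0,"ay":0,"az":-0.395},{"x":-0.185,"y":-0.31,"z":0,"ax":0,"ay":0,"az":-0.395}]' >/dev/null; python3 d.py  .469,-.267,.007,88.6
```

```text
pos [ 0.4734 -0.2589  0.1419] yaw_y 88.7 tilt [-0.     0.001 -1.   ] q7 1.51 F [ 0.6  0.9 -1.2] w 0.066 g 27.1 t 34.5
.469,-.267,.007,88.6 -> [ 0.0041 -0.0084  0.1349] az 0.003 tiltfix [ 0.001 -0.001  0.   ]
```

```bash
python3 -m jog '[{"x":0.004,"y":-0.008,"z":0.05,"ax":0,"ay":0,"az":0},{"x":0.004,"y":-0.008,"z":0.1,"ax":0,"ay":0,"az":0},{"x":0.004,"y":-0.008,"z":0.12,"ax":0,"ay":0,"az":0},{"x":0.004,"y":-0.008,"z":0.13,"ax":0,"ay":0,"az":0},{"x":0.004,"y":-0.008,"z":0.134,"ax":0,"ay":0,"az":0},{"x":0.004,"y":-0.008,"z":0.134,"ax":0,"ay":0,"az":0}]' >/dev/null;  python3 d.py; python3 -m jog '[{"x":0,"y":0,"z":0,"ax":0,"ay":0,"az":0},{"x":0,"y":0,"z":0,"ax":0,"ay":0,"az":0},{"x":0,"y":0,"z":0,"ax":0,"ay":0,"az":0},{"x":0,"y":0,"z":-0.04,"ax":0,"ay":0,"az":0},{"x":0,"y":0,"z":-0.09,"ax":0,"ay":0,"az":0},{"x":0,"y":0,"z":-0.14,"ax":0,"ay":0,"az":0},{"x":0,"y":0,"z":-0.14,"ax":0,"ay":0,"az":0}]' 0.3 >/dev/null; python3 lens.py; python3 d.py .43,.1,.15,66 .4742,.287,.15,49.6
```

```text
pos [ 0.4705 -0.2662  0.0091] yaw_y 88.9 tilt [ 0.001 -0.    -1.   ] q7 1.357 F [-0.2 -0.6  0.5] w 0.068 g 27.1 t 35.0
disc [0.4476 0.3055] r 7.23 [(np.float64(26.7), np.float64(-39.5), 8.9375)]
pos [ 0.4719 -0.2679  0.1522] yaw_y 88.8 tilt [ 0.006 -0.004 -1.   ] q7 1.534 F [-0.1 -0.  -0.1] w 0.298 g 0.0 t 35.8
.43,.1,.15,66 -> [0.0498 0.3669 0.0004] az 0.397 tiltfix [-0.004  0.006  0.   ]
.4742,.287,.15,49.6 -> [ 9.600e-03  5.548e-01 -1.000e-04] az 0.684 tiltfix [-0.004  0.006  0.   ]
```

```bash
python3 -m jog '[{"x":0.04,"y":0.367,"z":0,"ax":0,"ay":0,"az":0.4},{"x":0.04,"y":0.367,"z":0,"ax":0,"ay":0,"az":0.4},{"x":0.04,"y":0.367,"z":0,"ax":0,"ay":0,"az":0.4},{"x":0.04,"y":0.367,"z":0,"ax":0,"ay":0,"az":0.4},{"x":0.04,"y":0.367,"z":0,"ax":0,"ay":0,"az":0.4},{"x":0.04,"y":0.367,"z":0,"ax":0,"ay":0,"az":0.4},{"x":0.04,"y":0.367,"z":0,"ax":0,"ay":0,"az":0.4},{"x":0.01,"y":0.555,"z":0,"ax":0,"ay":0,"az":0.68},{"x":0.01,"y":0.555,"z":0,"ax":0,"ay":0,"az":0.68},{"x":0.01,"y":0.555,"z":0,"ax":0,"ay":0,"az":0.68},{"x":0.01,"y":0.555,"z":0,"ax":0,"ay":0,"az":0.68},{"x":0.01,"y":0.555,"z":0,"ax":0,"ay":0,"az":0.68}]' 0.3 >/dev/null; python3 d.py .4743,.2871,.05,50
```

```text
pos [0.4701 0.2935 0.148 ] yaw_y 50.1 tilt [-0.001  0.003 -1.   ] q7 -0.19 F [0.3 0.3 0.5] w 0.295 g 0.0 t 37.0
.4743,.2871,.05,50 -> [-0.0076 -0.0024  0.098 ] az 0.002 tiltfix [ 0.002 -0.002  0.   ]
```

```bash
python3 -m jog '[{"x":-0.006,"y":-0.001,"z":0.04,"ax":0,"ay":0,"az":0},{"x":-0.006,"y":-0.001,"z":0.08,"ax":0,"ay":0,"az":0},{"x":-0.006,"y":-0.001,"z":0.12,"ax":0,"ay":0,"az":0},{"x":-0.006,"y":-0.001,"z":0.12,"ax":0,"ay":0,"az":0},{"x":-0.006,"y":-0.001,"z":0.12,"ax":0,"ay":0,"az":0}]' >/dev/null; python3 d.py .4743,.2871,.0015,50
```

```text
pos [0.4743 0.2835 0.0281] yaw_y 49.9 tilt [-0.002 -0.001 -1.   ] q7 -0.315 F [-0.1  0.8  0.5] w 0.298 g 0.0 t 37.5
.4743,.2871,.0015,50 -> [0.0023 0.0028 0.0266] az -0.002 tiltfix [-0.002 -0.001  0.   ]
```

```bash
python3 -m jog '[{"x":0.002,"y":0.002,"z":0.012,"ax":0,"ay":0,"az":0},{"x":0.002,"y":0.002,"z":0.02,"ax":0,"ay":0,"az":0},{"x":0.002,"y":0.002,"z":0.026,"ax":0,"ay":0,"az":0},{"x":0.002,"y":0.002,"z":0.026,"ax":0,"ay":0,"az":0}]' >/dev/null; python3 d.py; python3 -m jog '[{"x":0,"y":0,"z":0,"ax":0,"ay":0,"az":0},{"x":0,"y":0,"z":0,"ax":0,"ay":0,"az":0},{"x":0,"y":0,"z":0,"ax":0,"ay":0,"az":0},{"x":0,"y":0,"z":0,"ax":0,"ay":0,"az":0},{"x":0,"y":0,"z":0,"ax":0,"ay":0,"az":0}]' 0 25 >/dev/null; python3 d.py .43,.10,.15,66 
```

```text
pos [0.4747 0.286  0.0019] yaw_y 49.8 tilt [-0.    -0.001 -1.   ] q7 -0.352 F [ 0.7  0.5 -0. ] w 0.301 g 0.0 t 37.9
pos [0.4751 0.2865 0.0026] yaw_y 49.8 tilt [ 0.  0. -1.] q7 -0.351 F [ 0.3 -0.6  3.2] w 0.066 g 27.5 t 38.4
.43,.10,.15,66 -> [-0.0858 -0.1715 -0.1475] az -0.282 tiltfix [ 0.  0. -0.]
```

Gripped; carry it to the third slot.

```bash
python3 -m jog '[{"x":0,"y":0,"z":-0.05,"ax":0,"ay":0,"az":0},{"x":0,"y":0,"z":-0.1,"ax":0,"ay":0,"az":0},{"x":0,"y":0,"z":-0.14,"ax":0,"ay":0,"az":0},{"x":-0.086,"y":-0.172,"z":-0.14,"ax":0,"ay":0,"az":-0.28},{"x":-0.086,"y":-0.172,"z":-0.14,"ax":0,"ay":0,"az":-0.28},{"x":-0.086,"y":-0.172,"z":-0.14,"ax":0,"ay":0,"az":-0.28},{"x":-0.086,"y":-0.172,"z":-0.14,"ax":0,"ay":0,"az":-0.28},{"x":-0.086,"y":-0.172,"z":-0.14,"ax":0,"ay":0,"az":-0.28}]' >/dev/null; python3 d.py  .4675,-.327,.14,88.6
```

```text
pos [0.4278 0.0923 0.1412] yaw_y 65.4 tilt [-0.003 -0.005 -1.   ] q7 0.411 F [-0.2  0.7  0.4] w 0.064 g 27.2 t 39.2
.4675,-.327,.14,88.6 -> [-0.2108 -0.3647  0.0034] az -0.405 tiltfix [-0.006 -0.001  0.   ]
```

```bash
python3 -m jog '[{"x":-0.21,"y":-0.362,"z":0,"ax":0,"ay":0,"az":-0.4},{"x":-0.21,"y":-0.362,"z":0,"ax":0,"ay":0,"az":-0.4},{"x":-0.21,"y":-0.362,"z":0,"ax":0,"ay":0,"az":-0.4},{"x":-0.21,"y":-0.362,"z":0,"ax":0,"ay":0,"az":-0.4},{"x":-0.21,"y":-0.362,"z":0,"ax":0,"ay":0,"az":-0.4},{"x":-0.21,"y":-0.362,"z":0,"ax":0,"ay":0,"az":-0.4},{"x":-0.21,"y":-0.362,"z":0,"ax":0,"ay":0,"az":-0.4},{"x":-0.21,"y":-0.362,"z":0,"ax":0,"ay":0,"az":-0.4},{"x":-0.21,"y":-0.362,"z":0,"ax":0,"ay":0,"az":-0.4},{"x":-0.21,"y":-0.362,"z":0,"ax":0,"ay":0,"az":-0.4},{"x":-0.21,"y":-0.362,"z":0,"ax":0,"ay":0,"az":-0.4}]' >/dev/null; python3 d.py  .4675,-.327,.007,88.6
```

```text
pos [ 0.4738 -0.3164  0.142 ] yaw_y 88.8 tilt [ 0.     0.001 -1.   ] q7 1.581 F [ 0.4  1.  -0.1] w 0.067 g 27.2 t 40.3
.4675,-.327,.007,88.6 -> [ 0.0061 -0.0109  0.135 ] az 0.003 tiltfix [ 0.001  0.    -0.   ]
```

```bash
python3 -m jog '[{"x":0.006,"y":-0.01,"z":0.05,"ax":0,"ay":0,"az":0},{"x":0.006,"y":-0.01,"z":0.1,"ax":0,"ay":0,"az":0},{"x":0.006,"y":-0.01,"z":0.12,"ax":0,"ay":0,"az":0},{"x":0.006,"y":-0.01,"z":0.13,"ax":0,"ay":0,"az":0},{"x":0.006,"y":-0.01,"z":0.135,"ax":0,"ay":0,"az":0},{"x":0.006,"y":-0.01,"z":0.135,"ax":0,"ay":0,"az":0}]' >/dev/null;  python3 d.py; python3 -m jog '[{"x":0,"y":0,"z":0,"ax":0,"ay":0,"az":0},{"x":0,"y":0,"z":0,"ax":0,"ay":0,"az":0},{"x":0,"y":0,"z":0,"ax":0,"ay":0,"az":0},{"x":0,"y":0,"z":-0.04,"ax":0,"ay":0,"az":0},{"x":0,"y":0,"z":-0.09,"ax":0,"ay":0,"az":0},{"x":0,"y":0,"z":-0.14,"ax":0,"ay":0,"az":0},{"x":0,"y":0,"z":-0.14,"ax":0,"ay":0,"az":0}]' 0.3 >/dev/null; python3 d.py .45,.1,.2,66
```

```text
pos [ 0.4683 -0.3258  0.0081] yaw_y 88.9 tilt [ 0.001 -0.    -1.   ] q7 1.453 F [ 0.3 -0.8  0.2] w 0.067 g 27.2 t 40.9
pos [ 0.4715 -0.328   0.1545] yaw_y 88.8 tilt [ 0.01  -0.006 -1.   ] q7 1.609 F [ 0.6 -0.6 -0.3] w 0.301 g 0.0 t 41.6
.45,.1,.2,66 -> [ 0.03    0.4271 -0.0484] az 0.398 tiltfix [-0.006  0.01   0.   ]
```

Now move aside and check everything.

```bash
python3 -m jog '[{"x":0.03,"y":0.48,"z":-0.05,"ax":0,"ay":0,"az":0.4},{"x":0.03,"y":0.48,"z":-0.05,"ax":0,"ay":0,"az":0.4},{"x":0.03,"y":0.48,"z":-0.05,"ax":0,"ay":0,"az":0.4},{"x":0.03,"y":0.48,"z":-0.05,"ax":0,"ay":0,"az":0.4},{"x":0.03,"y":0.48,"z":-0.05,"ax":0,"ay":0,"az":0.4},{"x":0.03,"y":0.48,"z":-0.05,"ax":0,"ay":0,"az":0.4},{"x":0.03,"y":0.48,"z":-0.05,"ax":0,"ay":0,"az":0.4},{"x":0.03,"y":0.48,"z":-0.05,"ax":0,"ay":0,"az":0.4},{"x":0.03,"y":0.48,"z":-0.05,"ax":0,"ay":0,"az":0.4},{"x":0.03,"y":0.48,"z":-0.05,"ax":0,"ay":0,"az":0.4},{"x":0.03,"y":0.48,"z":-0.05,"ax":0,"ay":0,"az":0.4}]' >/dev/null; python3 d.py; python3 - <<'E'
from h import *
a=read_camera("scene");b=read_camera("top"); cv2.imwrite("pics/top2.png",b[:,:,::-1])
f=lambda i,s:cv2.resize(i,None,fx=s,fy=s,interpolation=cv2.INTER_CUBIC)
x=f(b[225:295,290:390],5); y=f(a[185:255,230:380],5)[:, :]; z=f(b[165:225,205:315],4)
l=np.zeros((590,800,3),np.uint8); l[:350,:500]=x; l[350:590,:440]=z; l[:260,500:800]=f(a[175:240,295:370],4); l[330:590,460:800]=f(a[195:260,220:305],4); cv2.imwrite("pics/f.png",l[:,:,::-1])
E
```

```text
pos [0.4466 0.1597 0.1988] yaw_y 66.4 tilt [ 0.003  0.003 -1.   ] q7 0.358 F [ 0.3 -0.1  0.1] w 0.301 g 0.0 t 42.7
```

View pics/f.png

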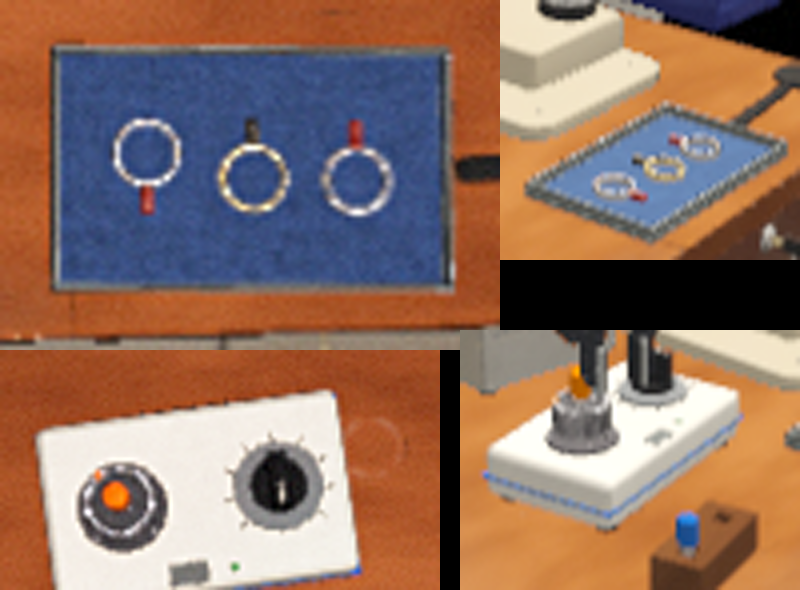

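The tray holds all three lenses flat and apart: discs at crop (147,152), (253,178) and (357,180). The orange bit is upright in the chuck, the dial mark is at off and the blue bit is in its stand. The pale ring at (375,445) is a stain. Handing in.

```bash
python3 -c "
from station import *; print(hand_in())"
```

```text
the job is handed in; nothing more can be done
None
```

I handed the job in, but no verdict came back: the dial is at its off stop, the orange bit stands upright in the chuck with the sleeve turned until it would go no further, and the three lenses I found lie flat and apart in the tray; sleeve angle and jaw force were not measured directly.

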